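# Put the returned slot gauges back in their carrier and lock it

## Robot

A 7-joint arm with a two-finger parallel gripper is mounted at the origin on the work surface. World frame = base frame: x ahead of the robot, y to its left, z up, the work surface at z = 0. Lengths are in m, angles in rad, forces in N, time in s.
With the tool pointing down it reaches from about 0.4 to 0.75 m from the base axis. Payload 19.5 kg.
Tool frame: the origin (TCP) lies midway between the tips of the shut fingers; the grasp point (between the pads) lies 19 mm behind it; z points along the fingers, y is the direction in which the jaws open and shut (so a half turn about z gives the same grasp; the last joint's range is limited). The gripper opens to 85 mm and grips with 20 to 120 N. Pads are 22 mm wide; open, the fingers measure 114 mm over their backs; the gripper's body (76 mm by 85 mm) begins 54 mm behind the grasp point. The pads swing forward as they close: fully open they stand 13 mm farther back than shut.
Start: joints at [-1.358, 0.707, -0.028, 1.485, 0.022, 0.951, -0.075], TCP at [0.145, 0.556, 0.231] pointing down, gripper open.
Joint ranges: [-2.71, 2.71], [-0.32, 2.16], [-1.57, 1.52], [0, 2.45], [-1.46, 4.6], [0, 2.02], [-2.83, 2.83]. Speed limits (rad/s): [1.89, 1.89, 2.57, 2.57, 3.01, 3.01, 3.01].

## Interface

Orientations are given as a unit quaternion [w, x, y, z].
In Python, from rig import * gives the robot as it stands.
- The arm moves only by the shell command python3 -m inch 'ROWS' [FORCE]. ROWS is JSON, a list of rows, each an object of numbers: "dx", "dy", "dz": the shift along the tool's x, y, z as a fraction of full scale; "roll": the turn about the tool's z as a fraction of full scale; "gripper": the finger opening in mm, from 0 to 85.4. In form: [{"dx": .., "dy": .., "dz": .., "roll": .., "gripper": ..}, ...]. A call has 1 to 12 rows; each row shifts and turns the pose as measured when the row begins, along the tool's axes as they then stand; what a row does not reach is not made up. Full scale, the value 1, is 12 cm for a shift and pi/2 rad for a turn. A row lasts 1/10 s, in which the tool goes at most 50 mm and 8.59 degrees, less where a joint would pass 70% of its speed; a pose out of reach is approached as far as the arm can. A call with a number of a shift or a turn outside -1 to 1 is refused whole. A call with a gripper value outside its range is refused whole. The fingers move at their own pace and stop on an object; FORCE is the grip in N (left out, the last holds). Time passes only in rows, so rows that do not move let the fingers close. It gives the time, the measured TCP pose, the force and the opening at its end, in the units of the state.
- observe(): the state, without advancing time (a new reading comes with each control period).
- read_camera(name): name is "scene" or "side" or "wrist"; returns the picture (384x512x3 uint8, red, green, blue); there is no depth.
- camera_info(name): a dict with "fx", "fy", "cx", "cy" (pixels), "world_to_cam" (4x4, takes a point from world to camera coordinates). Camera axes: x right, y up, looking along -z (the intrinsics and any distortion apply to the point x, -y, -z); pixel columns grow to the right and rows downward; lengths in m; the calibration is good to about 2 mm. A picture is of the moment at which its call begins: read the wrist's pose just before it. camera_info takes no time and is no camera call; for the wrist camera it gives the pose at the moment of the call.
- hand_in(): hands the job in, once; it reports no verdict.
The state is a dict: "time_s": time; "joint_pos": joint angles; "joint_vel": joint speeds; "tau": joint torques, N m; "ee_pos": TCP position; "ee_rot": TCP orientation; "ft_force": force on the tool from outside, world axes, zero at the start; "torque": the same for the moment, N m; "grip_width": opening from 0.0 (shut) to 1.0 (fully open).
Only numpy, scipy, OpenCV 4.12 (cv2) and the standard library are available. Lean on these libraries where they do the work, as an engineer would, in place of code of your own. Each camera call takes 0.05 s, during which the arm holds its last target.

## Task

The kit carrier is to go back on the shelf: swing its keeper bar up and right over to the far side, slide every loose gauge lying on the table blade-first and fully home into a slot of its own width, then swing the keeper bar down, fully shut behind the gauges. Leave the other things on the table where they are.

Things in the scene. Friction and masses are not known exactly. Their poses are not given: they have to be found in the camera images.
- wide_gauge1: loose wide slot gauge: level steel blade 102 x 44 x 4 (x -37 to +65), +x end rounded to a half-circle. On it stands a black grip fin, x -15 to +15, 14 wide in y, top at z 44; behind it a black tail block, 14 wide, x -37 to -15, top at z 18. Origin: blade underside below the fin's middle; x along the blade to its round end. May be absent (None).
- wide_gauge2: loose wide slot gauge: level steel blade 102 x 44 x 4 (x -37 to +65), +x end rounded to a half-circle. On it stands a black grip fin, x -15 to +15, 14 wide in y, top at z 44; behind it a black tail block, 14 wide, x -37 to -15, top at z 18. Origin: blade underside below the fin's middle; x along the blade to its round end. May be absent (None).
- narrow_gauge1: loose narrow slot gauge: level steel blade 102 x 30 x 4 (x -37 to +65), +x end rounded to a half-circle. On it stands a black grip fin, x -15 to +15, 14 wide in y, top at z 44; behind it a black tail block, 14 wide, x -37 to -15, top at z 18. Origin: blade underside below the fin's middle; x along the blade to its round end. May be absent (None).
- narrow_gauge2: loose narrow slot gauge: level steel blade 102 x 30 x 4 (x -37 to +65), +x end rounded to a half-circle. On it stands a black grip fin, x -15 to +15, 14 wide in y, top at z 44; behind it a black tail block, 14 wide, x -37 to -15, top at z 18. Origin: blade underside below the fin's middle; x along the blade to its round end. May be absent (None).
- wide_block1: wide slot block fixed on the carrier: grey, 61 wide in y, x +15 to +75, 18 high, with a level slot along x through its foot, 53 wide, 9 high, floored by the plate. Origin: on the plate's top, 15 above the table, where a fully home gauge has its origin (fin against the block's face at x = +15); x: insertion direction, away from the robot. Blocks stand in any order.
- narrow_block1: narrow slot block fixed on the carrier: grey, 47 wide in y, x +15 to +75, 18 high, with a level slot along x through its foot, 39 wide, 9 high, floored by the plate. Origin: on the plate's top, 15 above the table, where a fully home gauge has its origin (fin against the block's face at x = +15); x: insertion direction, away from the robot. Blocks stand in any order.
- wide_block2: wide slot block fixed on the carrier: grey, 61 wide in y, x +15 to +75, 18 high, with a level slot along x through its foot, 53 wide, 9 high, floored by the plate. Origin: on the plate's top, 15 above the table, where a fully home gauge has its origin (fin against the block's face at x = +15); x: insertion direction, away from the robot. Blocks stand in any order.
- narrow_block2: narrow slot block fixed on the carrier: grey, 47 wide in y, x +15 to +75, 18 high, with a level slot along x through its foot, 39 wide, 9 high, floored by the plate. Origin: on the plate's top, 15 above the table, where a fully home gauge has its origin (fin against the block's face at x = +15); x: insertion direction, away from the robot. Blocks stand in any order.
- carrier: kit carrier fixed on the table: aluminium plate 160 x 280 x 15 (x from -75 to +85, y from -140 to +140), origin at the centre line on the table, x in the direction of insertion. The block origins lie at its x = 0, y = -93, -31, 31, 93, z = 15.
- keeper (a joint): keeper, a steel bail hinged on the carrier: at 0 (shut) its 10 thick bar along y lies 4 behind the tails of home gauges (bar centre carrier x -46, 25 above the table); it swings up and over to the far side, limit 2.9 rad. Stiff hinge: stays where left.
- keeper_grip (a point): middle of the free end of the keeper's bar, a round black rubber-sleeved stub along y, 12 in diameter, 48 free length, beyond the carrier's +y end; moves with the keeper
- keeper_hinge (a point): point on the keeper's hinge axis (along the carrier's y), level with keeper_grip in y; 91 from keeper_grip
- small_carton: bystander: little cardboard box 40 x 24 x 20, origin at its underside
- tape_roll: bystander: roll of yellow packing tape, 100 across, 48 high, origin at its underside
- jar: bystander: white capped jar, 60 across, 70 high, origin at its underside
- tub: bystander: white open tub, 90 across, 60 high, origin at its underside
Things that resemble listed ones, but are neither listed nor needed, are in the scene too. Leave any turquoise look-alike of the narrow_gauge2 alone.

How it is judged:
On the way, in this order (a step that is already met when the one before it is completed fails the run):
1. the keeper bar is swung over to the far side (beyond 2.2 rad) (value of joint keeper above 2.2 rad), for 0.2 s.
2. every gauge present is fully home in a slot of its own width, with the keeper still open (((x of wide_gauge1 in the frame of wide_block1 between -0.005 and 0.005 m and y of wide_gauge1 in the frame of wide_block1 between -0.012 and 0.012 m and z of wide_gauge1 in the frame of wide_block1 between -0.004 and 0.005 m and angle between the x axis of wide_gauge1 and the x axis of wide_block1, either way round below 0.25 rad and angle between wide_gauge1's own z axis and vertical below 0.12 rad) or (x of wide_gauge1 in the frame of wide_block2 between -0.005 and 0.005 m and y of wide_gauge1 in the frame of wide_block2 between -0.012 and 0.012 m and z of wide_gauge1 in the frame of wide_block2 between -0.004 and 0.005 m and angle between the x axis of wide_gauge1 and the x axis of wide_block2, either way round below 0.25 rad and angle between wide_gauge1's own z axis and vertical below 0.12 rad)) and ((x of wide_gauge2 in the frame of wide_block1 between -0.005 and 0.005 m and y of wide_gauge2 in the frame of wide_block1 between -0.012 and 0.012 m and z of wide_gauge2 in the frame of wide_block1 between -0.004 and 0.005 m and angle between the x axis of wide_gauge2 and the x axis of wide_block1, either way round below 0.25 rad and angle between wide_gauge2's own z axis and vertical below 0.12 rad) or (x of wide_gauge2 in the frame of wide_block2 between -0.005 and 0.005 m and y of wide_gauge2 in the frame of wide_block2 between -0.012 and 0.012 m and z of wide_gauge2 in the frame of wide_block2 between -0.004 and 0.005 m and angle between the x axis of wide_gauge2 and the x axis of wide_block2, either way round below 0.25 rad and angle between wide_gauge2's own z axis and vertical below 0.12 rad)) and ((x of narrow_gauge1 in the frame of narrow_block1 between -0.005 and 0.005 m and y of narrow_gauge1 in the frame of narrow_block1 between -0.012 and 0.012 m and z of narrow_gauge1 in the frame of narrow_block1 between -0.004 and 0.005 m and angle between the x axis of narrow_gauge1 and the x axis of narrow_block1, either way round below 0.25 rad and angle between narrow_gauge1's own z axis and vertical below 0.12 rad) or (x of narrow_gauge1 in the frame of narrow_block2 between -0.005 and 0.005 m and y of narrow_gauge1 in the frame of narrow_block2 between -0.012 and 0.012 m and z of narrow_gauge1 in the frame of narrow_block2 between -0.004 and 0.005 m and angle between the x axis of narrow_gauge1 and the x axis of narrow_block2, either way round below 0.25 rad and angle between narrow_gauge1's own z axis and vertical below 0.12 rad)) and ((x of narrow_gauge2 in the frame of narrow_block1 between -0.005 and 0.005 m and y of narrow_gauge2 in the frame of narrow_block1 between -0.012 and 0.012 m and z of narrow_gauge2 in the frame of narrow_block1 between -0.004 and 0.005 m and angle between the x axis of narrow_gauge2 and the x axis of narrow_block1, either way round below 0.25 rad and angle between narrow_gauge2's own z axis and vertical below 0.12 rad) or (x of narrow_gauge2 in the frame of narrow_block2 between -0.005 and 0.005 m and y of narrow_gauge2 in the frame of narrow_block2 between -0.012 and 0.012 m and z of narrow_gauge2 in the frame of narrow_block2 between -0.004 and 0.005 m and angle between the x axis of narrow_gauge2 and the x axis of narrow_block2, either way round below 0.25 rad and angle between narrow_gauge2's own z axis and vertical below 0.12 rad)) and value of joint keeper above 1.5 rad), for 0.2 s.
3. the keeper bar is shut (value of joint keeper below 0.07 rad), for 0.2 s.
At the end, for the whole second after the job is handed in: Every gauge present lies blade-first in a slot block of its own width, its fin within 5 mm of the block's face, level and within 12 mm of the middle (play in the slot is allowed); the keeper bar is shut (below 0.07 rad) (((x of wide_gauge1 in the frame of wide_block1 between -0.005 and 0.005 m and y of wide_gauge1 in the frame of wide_block1 between -0.012 and 0.012 m and z of wide_gauge1 in the frame of wide_block1 between -0.004 and 0.005 m and angle between the x axis of wide_gauge1 and the x axis of wide_block1, either way round below 0.25 rad and angle between wide_gauge1's own z axis and vertical below 0.12 rad) or (x of wide_gauge1 in the frame of wide_block2 between -0.005 and 0.005 m and y of wide_gauge1 in the frame of wide_block2 between -0.012 and 0.012 m and z of wide_gauge1 in the frame of wide_block2 between -0.004 and 0.005 m and angle between the x axis of wide_gauge1 and the x axis of wide_block2, either way round below 0.25 rad and angle between wide_gauge1's own z axis and vertical below 0.12 rad)) and ((x of wide_gauge2 in the frame of wide_block1 between -0.005 and 0.005 m and y of wide_gauge2 in the frame of wide_block1 between -0.012 and 0.012 m and z of wide_gauge2 in the frame of wide_block1 between -0.004 and 0.005 m and angle between the x axis of wide_gauge2 and the x axis of wide_block1, either way round below 0.25 rad and angle between wide_gauge2's own z axis and vertical below 0.12 rad) or (x of wide_gauge2 in the frame of wide_block2 between -0.005 and 0.005 m and y of wide_gauge2 in the frame of wide_block2 between -0.012 and 0.012 m and z of wide_gauge2 in the frame of wide_block2 between -0.004 and 0.005 m and angle between the x axis of wide_gauge2 and the x axis of wide_block2, either way round below 0.25 rad and angle between wide_gauge2's own z axis and vertical below 0.12 rad)) and ((x of narrow_gauge1 in the frame of narrow_block1 between -0.005 and 0.005 m and y of narrow_gauge1 in the frame of narrow_block1 between -0.012 and 0.012 m and z of narrow_gauge1 in the frame of narrow_block1 between -0.004 and 0.005 m and angle between the x axis of narrow_gauge1 and the x axis of narrow_block1, either way round below 0.25 rad and angle between narrow_gauge1's own z axis and vertical below 0.12 rad) or (x of narrow_gauge1 in the frame of narrow_block2 between -0.005 and 0.005 m and y of narrow_gauge1 in the frame of narrow_block2 between -0.012 and 0.012 m and z of narrow_gauge1 in the frame of narrow_block2 between -0.004 and 0.005 m and angle between the x axis of narrow_gauge1 and the x axis of narrow_block2, either way round below 0.25 rad and angle between narrow_gauge1's own z axis and vertical below 0.12 rad)) and ((x of narrow_gauge2 in the frame of narrow_block1 between -0.005 and 0.005 m and y of narrow_gauge2 in the frame of narrow_block1 between -0.012 and 0.012 m and z of narrow_gauge2 in the frame of narrow_block1 between -0.004 and 0.005 m and angle between the x axis of narrow_gauge2 and the x axis of narrow_block1, either way round below 0.25 rad and angle between narrow_gauge2's own z axis and vertical below 0.12 rad) or (x of narrow_gauge2 in the frame of narrow_block2 between -0.005 and 0.005 m and y of narrow_gauge2 in the frame of narrow_block2 between -0.012 and 0.012 m and z of narrow_gauge2 in the frame of narrow_block2 between -0.004 and 0.005 m and angle between the x axis of narrow_gauge2 and the x axis of narrow_block2, either way round below 0.25 rad and angle between narrow_gauge2's own z axis and vertical below 0.12 rad)) and value of joint keeper below 0.07 rad); the robot touches nothing.
It fails at once if the small carton was moved more than 8 cm (distance of small_carton from where it was at the start of the episode above 0.08 m).
It fails at once if the tape roll was moved more than 8 cm (distance of tape_roll from where it was at the start of the episode above 0.08 m).
It fails at once if the jar was moved more than 8 cm (distance of jar from where it was at the start of the episode above 0.08 m).
It fails at once if the tub was moved more than 8 cm (distance of tub from where it was at the start of the episode above 0.08 m).
Of wide_gauge1, wide_gauge2, narrow_gauge1, narrow_gauge2 only 3 to 4 are there at a start; the rules pass over those that are not, and their reading is None.
At some moment in a run one of wide_gauge1, wide_gauge2, narrow_gauge1, narrow_gauge2 may be knocked a few centimetres aside while the robot is not near it.
Once in a run the grip may slacken for a moment while it holds something.
It also fails if it takes over 208 s, if anything falls off the work surface, if the arm or the gripper's body presses on something with over 40 N, if the wrist force passes 120 N, or if a joint passes its speed limit or range.

## Working session

There is one attempt and no reset: what is moved stays moved. The work goes in short steps, Python scripts to look and compute and a shell command to move; the robot and the scene stay as the last step left them, time stands still between calls to the robot, and variables do not carry over. Pictures are saved under pics/ and viewed, and the job is handed in when it is done.

```bash
ls; mkdir -p pics; python3 - <<'E'
from rig import *
import cv2
print(observe())
for n in ["scene","side","wrist"]:
    im=read_camera(n); cv2.imwrite(f"pics/{n}0.png",im[:,:,::-1])
    c=camera_info(n); print(n,c)
E
```

```text
pics
{'time_s': 0.0, 'joint_pos': array([-1.35768633,  0.70708498, -0.02761861,  1.48502448,  0.02200368,
        0.95090167, -0.07548349]), 'joint_vel': array([ 0.0012746 , -0.00054106, -0.00127964, -0.00114093,  0.00135687,
        0.00127379,  0.0021725 ]), 'tau': array([ 1.50195427e-05, -8.83205295e+01,  1.23437963e+00, -2.36166537e+01,
        1.68242800e-02,  6.51079215e-03,  2.98929581e-05]), 'ee_pos': array([0.14486743, 0.55616524, 0.2308318 ]), 'ee_rot': array([-5.15888563e-05,  1.27050448e-01,  9.91896100e-01, -5.55542994e-04]), 'ft_force': array([ 0.43264647, -0.95194358,  0.80856927]), 'torque': array([ 0.01819505,  0.02074477, -0.0588452 ]), 'grip_width': 1.0024925804765485}
scene {'fx': 367.4155059505496, 'fy': 367.4155059505496, 'cx': 251.65279491035284, 'cy': 193.61119880227616, 'world_to_cam': array([[-0.73393973,  0.67889423, -0.02085908,  0.37438899],
       [-0.41232104, -0.42092763,  0.80796738,  0.28528331],
       [ 0.53974424,  0.6016    ,  0.58885788, -1.3573462 ],
       [ 0.        ,  0.        ,  0.        ,  1.        ]])}
side {'fx': 405.7323336957519, 'fy': 405.7323336957519, 'cx': 255.49287840945743, 'cy': 192.85388372615708, 'world_to_cam': array([[ 0.891639  , -0.45238087, -0.01820529, -0.48421379],
       [ 0.34740686,  0.65784374,  0.66824403, -0.31867718],
       [-0.29032458, -0.60215709,  0.74371936, -0.81328949],
       [ 0.        ,  0.        ,  0.        ,  1.        ]])}
wrist {'fx': 291.44025687042836, 'fy': 291.44025687042836, 'cx': 252.7309809822812, 'cy': 194.723610216697, 'world_to_cam': array([[ 2.50920108e-01,  9.68007589e-01, -6.38010800e-04,
        -5.75202465e-01],
       [-9.18828623e-01,  2.37964770e-01, -3.14843976e-01,
         4.27219319e-02],
       [-3.04619534e-01,  7.95869069e-02,  9.49143226e-01,
        -3.78858885e-01],
       [ 0.00000000e+00,  0.00000000e+00,  0.00000000e+00,
         1.00000000e+00]])}
```

View pics/scene0.png

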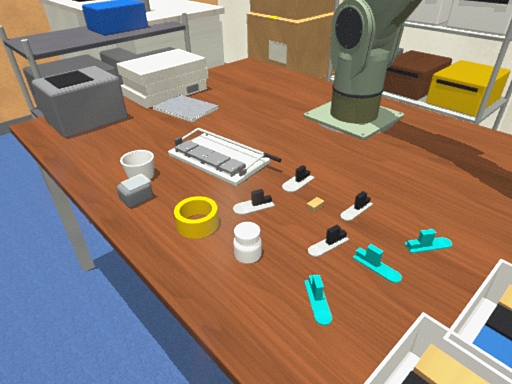

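View pics/side0.png

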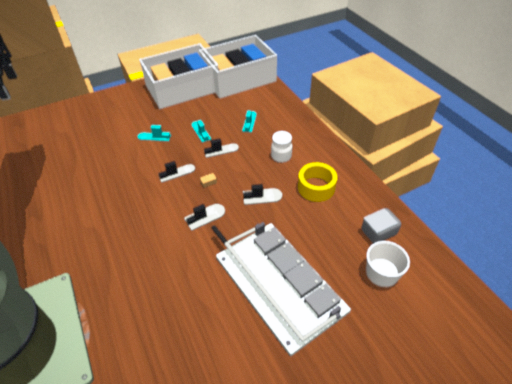

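View pics/wrist0.png

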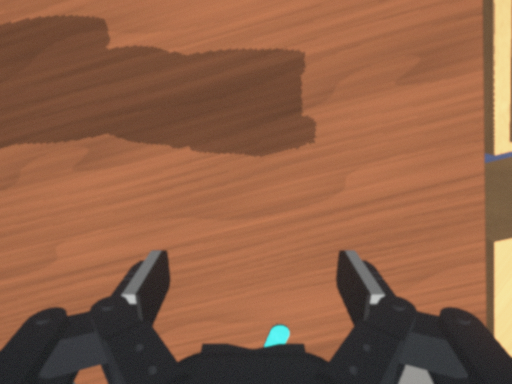

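```bash
cat > h.py <<'E'
from rig import *
import numpy as np, cv2
def snap(n,tag):
    c=camera_info(n); im=read_camera(n); cv2.imwrite(f"pics/{n}_{tag}.png",im[:,:,::-1]); return im,c
def cray(c,u,v):
    M=np.array(c["world_to_cam"]); R=M[:3,:3]; t=M[:3,3]
    d=R.T@np.array([(u-c["cx"])/c["fx"],-(v-c["cy"])/c["fy"],-1.]); o=-R.T@t
    return o,d
def onz(c,u,v,z):
    o,d=cray(c,u,v); return o+d*(z-o[2])/d[2]
def proj(c,p):
    M=np.array(c["world_to_cam"]); q=M[:3,:3]@np.array(p,float)+M[:3,3]
    return c["cx"]+c["fx"]*q[0]/-q[2], c["cy"]-c["fy"]*q[1]/-q[2]
def tri(c1,p1,c2,p2):
    o1,d1=cray(c1,*p1);o2,d2=cray(c2,*p2)
    A=np.stack([d1,-d2],1);s=np.linalg.lstsq(A,o2-o1,rcond=None)[0]
    a=o1+d1*s[0];b=o2+d2*s[1];return (a+b)/2,np.linalg.norm(a-b)
def crop(im,x0,y0,x1,y1,s,name):
    r=cv2.resize(im[y0:y1,x0:x1],None,fx=s,fy=s,interpolation=cv2.INTER_CUBIC)
    cv2.imwrite("pics/"+name,r[:,:,::-1])
def tool():
    from scipy.spatial.transform import Rotation as R
    o=observe(); w,x,y,z=o["ee_rot"]; return o["ee_pos"],R.from_quat([x,y,z,w]).as_matrix(),o
E
python3 - <<'E'
from h import *
im=cv2.imread("pics/scene0.png")[:,:,::-1]; crop(im,160,120,290,190,6,"c1.png"); crop(im,225,160,385,260,5,"c2.png")
im=cv2.imread("pics/side0.png")[:,:,::-1]; crop(im,205,215,355,350,5,"c3.png"); crop(im,150,130,290,235,5,"c4.png")
E
```

```text
(no output)
```

View pics/c1.png

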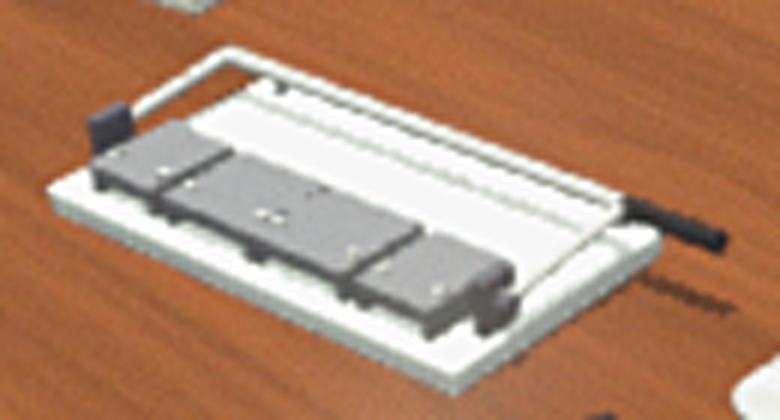

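View pics/c3.png

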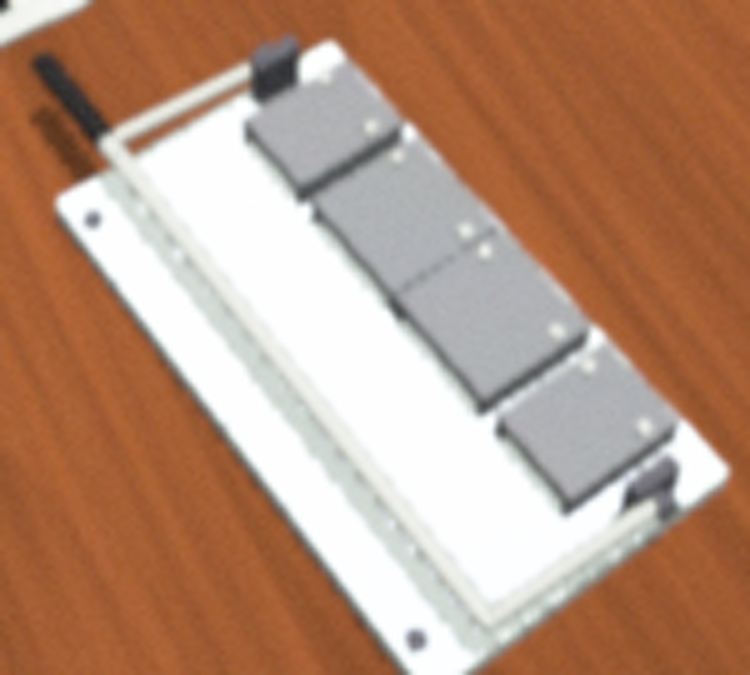

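View pics/c4.png

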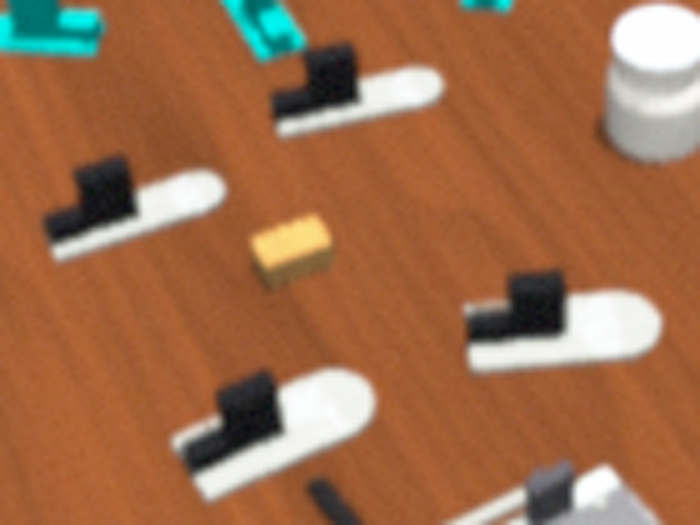

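View pics/c2.png

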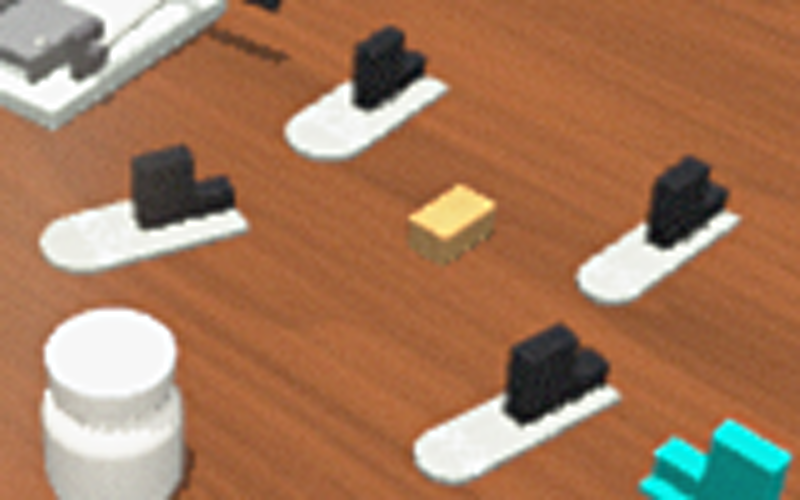

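```bash
python3 - <<'E'
from h import *
s=camera_info("scene"); d=camera_info("side")
print("carrier")
S={k:(160+a/6,120+b/6) for k,(a,b) in dict(fm=(50,188),fp=(452,375),np=(660,238)).items()}
D={k:(205+a/5,215+b/5) for k,(a,b) in dict(np=(60,203),fp=(335,42),fm=(728,470)).items()}
P={}
for k in S:
    a=onz(s,*S[k],.015);b=onz(d,*D[k],.015);P[k]=(a+b)/2;print(k,a[:2].round(4),b[:2].round(4),tri(s,S[k],d,D[k]))
y=P["fp"]-P["fm"];print(np.linalg.norm(y),np.degrees(np.arctan2(y[1],y[0])))
x=P["fp"]-P["np"];print(np.linalg.norm(x),np.degrees(np.arctan2(x[1],x[0])))
print("grip", tri(s,(160+678/6,120+223/6),d,(205+70/5,215+100/5)))
G=dict(A=((248,385),(373,398)),B=((537,280),(660,322)),C=((103,166),(224,188)),D=((332,52),(442,83)))
H=dict(A=((380,40),(287,135)),B=((160,155),(42,245)),C=((685,168),(580,285)),D=((556,335),(415,460)))
for k in G:
    f=[(150+a/5,130+b/5) for a,b in G[k]];g=[(225+a/5,160+b/5) for a,b in H[k]]
    print(k,"fin",onz(d,*f[0],.044)[:2].round(4),onz(s,*g[0],.044)[:2].round(4),"tip",onz(d,*f[1],.003)[:2].round(4),onz(s,*g[1],.003)[:2].round(4))
    F=(onz(d,*f[0],.044)+onz(s,*g[0],.044))/2;T=(onz(d,*f[1],.003)+onz(s,*g[1],.003))/2;q=T-F
    print("  dist",np.hypot(q[0],q[1]).round(4),"ang",np.degrees(np.arctan2(q[1],q[0])).round(1))
p,R,o=tool();print(p,R)
E
```

```text
carrier
fm [ 0.6439 -0.2368] [ 0.6444 -0.2389] (array([ 0.6439387 , -0.23838921,  0.01440936]), np.float64(0.0015142461913568662))
fp [0.6072 0.0402] [0.6065 0.0346] (array([0.60628905, 0.03694833, 0.01274319]), np.float64(0.0027091012705207727))
np [0.4553 0.0214] [0.4491 0.0112] (array([0.44963156, 0.01500134, 0.0097567 ]), np.float64(0.0011533242984625265))
0.27776890892337924 97.72168887580918
0.15606901487462216 7.769624892204087
grip (array([0.47035263, 0.04641371, 0.03982679]), np.float64(0.0026375334940600833))
A fin [0.4618 0.1428] [0.4614 0.1455] tip [0.5242 0.1389] [0.5191 0.1325]
  dist 0.0606 ang -8.0
B fin [0.62   0.1391] [0.6199 0.1396] tip [0.6808 0.1156] [0.6766 0.1126]
  dist 0.0639 ang -23.3
C fin [0.4493 0.3254] [0.4447 0.3265] tip [0.5121 0.32  ] [0.51   0.3183]
  dist 0.0644 ang -6.1
D fin [0.5973 0.3536] [0.5892 0.3574] tip [0.6598 0.3424] [0.6579 0.3397]
  dist 0.0672 ang -12.5
[0.14487493 0.55625195 0.23094675] [[-9.67710667e-01  2.52063552e-01 -1.75756119e-04]
 [ 2.52063612e-01  9.67710340e-01 -7.95762884e-04]
 [-3.05018055e-05 -8.14369954e-04 -9.99999668e-01]]
```

```bash
python3 -m inch '[{"dx":-0.3,"dy":-0.28},{"dx":-0.3,"dy":-0.28},{"dx":-0.3,"dy":-0.28},{"dx":-0.3,"dy":-0.28},{"dx":-0.3,"dy":-0.28},{"dx":-0.3,"dy":-0.28},{"dx":-0.3,"dy":-0.28},{"dx":-0.3,"dy":-0.28},{"dx":-0.3,"dy":-0.28},{"dx":-0.3,"dy":-0.28}]'
```

```text
$[0]: bad value
```

```bash
python3 -m inch '[{"roll":0.095},{"roll":0.095},{"roll":0.095},{"roll":0.095},{"roll":0.095},{"roll":0.095},{"roll":0.095},{"roll":0.085},{"gripper":50}]'; python3 -c "
from h import *
p,R,o=tool();print(p,R[:,:2].round(3).tolist(),o['joint_pos'])"
```

```text
[0.14487493 0.55625195 0.23094675] [[-0.968, 0.252], [0.252, 0.968], [-0.0, -0.001]] [-1.35770828  0.7069447  -0.02761789  1.48487846  0.02201261  0.95088724
 -0.07553006]$[0]: bad value
```

```bash
python3 -m inch '[{"dx":-0.3,"dy":-0.28,"dz":0,"roll":0,"gripper":50},{"dx":-0.3,"dy":-0.28,"dz":0,"roll":0,"gripper":50},{"dx":-0.3,"dy":-0.28,"dz":0,"roll":0,"gripper":50},{"dx":-0.3,"dy":-0.28,"dz":0,"roll":0,"gripper":50},{"dx":-0.3,"dy":-0.28,"dz":0,"roll":0,"gripper":50},{"dx":-0.3,"dy":-0.28,"dz":0,"roll":0,"gripper":50},{"dx":-0.3,"dy":-0.28,"dz":0,"roll":0,"gripper":50},{"dx":-0.3,"dy":-0.28,"dz":0,"roll":0,"gripper":50}]'
```

```text
time_s: 0.95
ee_pos: [0.3559, 0.2204, 0.229]
ee_rot: [-0.001, 0.122, 0.993, -0.0]
ft_force: [2.1, 0.2, 0.3]
grip_width: 0.585
```

```bash
python3 -m inch '[{"dx":0,"dy":0,"dz":0,"roll":0.095,"gripper":50},{"dx":0,"dy":0,"dz":0,"roll":0.095,"gripper":50},{"dx":0,"dy":0,"dz":0,"roll":0.095,"gripper":50},{"dx":0,"dy":0,"dz":0,"roll":0.095,"gripper":50},{"dx":0,"dy":0,"dz":0,"roll":0.095,"gripper":50},{"dx":0,"dy":0,"dz":0,"roll":0.095,"gripper":50},{"dx":0,"dy":0,"dz":0,"roll":0.095,"gripper":50},{"dx":0,"dy":0,"dz":0,"roll":0.095,"gripper":50}]'; python3 -c "
from h import *
p,R,o=tool();print(p,R[:,:2].round(3).tolist(),o['joint_pos'])
snap('wrist','1')"
```

```text
time_s: 1.75
ee_pos: [0.361, 0.2107, 0.2289]
ee_rot: [0.0, 0.663, 0.749, -0.001]
ft_force: [-0.1, 0.4, -0.5]
grip_width: 0.588
[0.36098281 0.21071042 0.22890187] [[-0.121, 0.993], [0.993, 0.121], [-0.002, -0.002]] [-0.7757962   0.50876061  0.27593124  2.02252646 -0.22181816  0.64070162
 -0.23325303]
```

View pics/wrist_1.png

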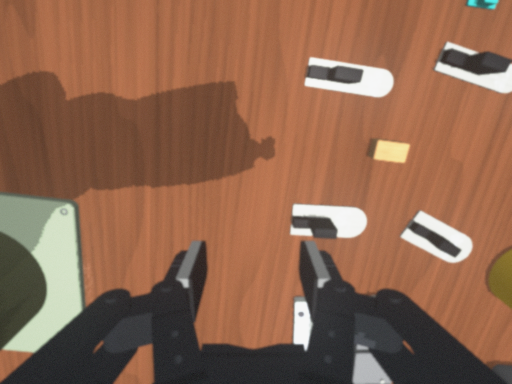

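```bash
python3 -m inch '[{"dx":-0.38,"dy":0.13,"dz":0,"roll":0,"gripper":50},{"dx":-0.38,"dy":0.13,"dz":0,"roll":0,"gripper":50},{"dx":-0.38,"dy":0.13,"dz":0,"roll":0,"gripper":50},{"dx":-0.38,"dy":0.13,"dz":0,"roll":0,"gripper":50},{"dx":-0.38,"dy":0.13,"dz":0,"roll":0,"gripper":50},{"dx":-0.38,"dy":0.13,"dz":0,"roll":0,"gripper":50},{"dx":0,"dy":0,"dz":0,"roll":0,"gripper":50}]'; python3 -c "
from h import *
p,R,o=tool();print(p,R[:,:2].round(3).tolist(),o['joint_pos'])
snap('wrist','2')"
```

```text
time_s: 2.5
ee_pos: [0.4908, -0.0576, 0.2282]
ee_rot: [0.0, 0.656, 0.755, -0.002]
ft_force: [-1.1, 1.0, -1.0]
grip_width: 0.584
[ 0.49083981 -0.05759729  0.22818232] [[-0.14, 0.99], [0.99, 0.14], [-0.003, -0.002]] [-0.06440959  0.60316767  0.201044    1.77959147 -0.15781804  0.77583168
  0.35603722]
```

View pics/wrist_2.png

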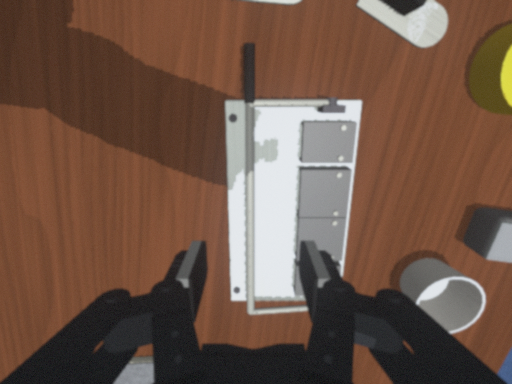

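```bash
python3 - <<'E'
from h import *
c=camera_info("wrist");im=cv2.imread("pics/wrist_2.png")[:,:,::-1]
crop(im,215,30,375,130,5,"w2a.png")
for n,u,v,z in [("grip",249,72,.025),("gend",249,43,.025),("groot",249,102,.025),("np",225,100,.015),("fp",362,100,.015),("nm",231,301,.015),("hinge",332,105,.03)]:
    print(n,onz(c,u,v,z).round(4))
a=onz(c,225,100,.015);b=onz(c,362,100,.015);e=onz(c,231,301,.015)
print(np.linalg.norm(b-a),np.degrees(np.arctan2(*(b-a)[1::-1])),np.linalg.norm(a-e),np.degrees(np.arctan2(*(a-e)[1::-1])))
E
```

```text
grip [0.4716 0.0514 0.025 ]
gend [0.4676 0.0796 0.025 ]
groot [0.476  0.0204 0.025 ]
np [0.448  0.0185 0.015 ]
fp [0.6049 0.0413 0.015 ]
nm [ 0.4886 -0.2575  0.015 ]
hinge [0.5679 0.0307 0.03  ]
0.15850197796983942 8.281741015982652 0.27897956117023226 98.36113676200442
```

View pics/w2a.png

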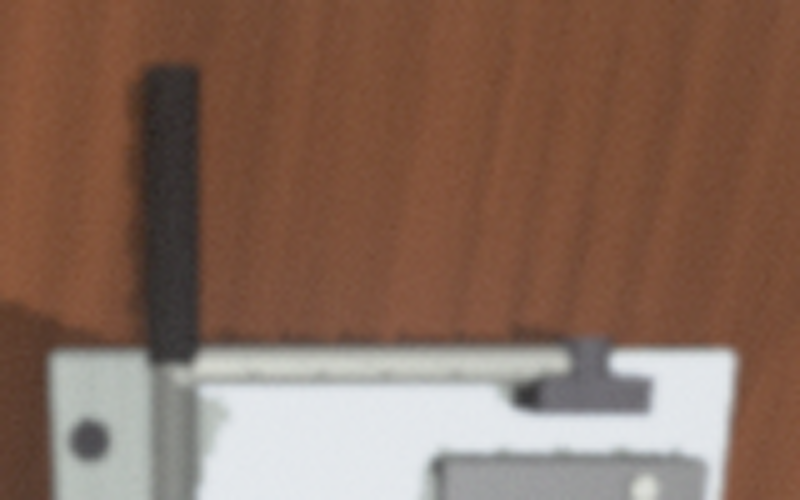

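```bash
python3 -m inch '[{"dx":0.31,"dy":-0.01,"dz":0,"roll":0,"gripper":50},{"dx":0.31,"dy":-0.01,"dz":0,"roll":0,"gripper":50},{"dx":0.3,"dy":-0.01,"dz":0.2,"roll":0,"gripper":50},{"dx":0,"dy":0,"dz":0.4,"roll":0,"gripper":50},{"dx":0,"dy":0,"dz":0.4,"roll":0,"gripper":50},{"dx":0,"dy":0,"dz":0.2,"roll":0,"gripper":50},{"dx":0,"dy":0,"dz":0,"roll":0,"gripper":50}]'; python3 -c "
from h import *
p,R,o=tool();print(p,R[:,:2].round(3).tolist(),o['joint_pos'])
d=np.array([.4716,.0514,.009])-p;print((R.T@d/.12).round(3))
snap('wrist','3')"
```

```text
time_s: 3.25
ee_pos: [0.467, 0.0653, 0.0802]
ee_rot: [-0.001, 0.645, 0.764, 0.001]
ft_force: [-0.6, -0.3, 0.3]
grip_width: 0.582
[0.46699092 0.06525719 0.08016689] [[-0.167, 0.986], [0.986, 0.167], [0.003, -0.0]] [-0.26028858  0.83193528  0.10006081  2.01076059 -0.25371286  0.31085809
  0.2168129 ]
[-0.122  0.019  0.593]
```

View pics/wrist_3.png

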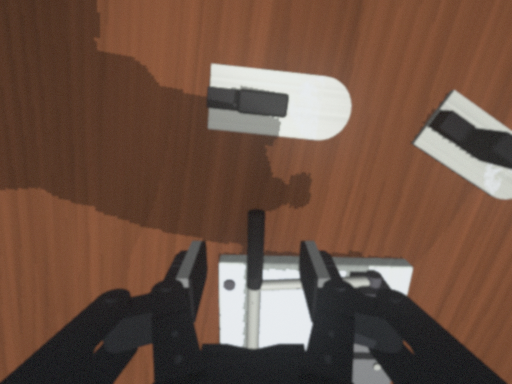

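```bash
python3 - <<'E'
from h import *
c=camera_info("wrist");print(onz(c,256,249,.025),onz(c,256,210,.025),onz(c,255,288,.025))
E
python3 -m inch '[{"dx":-0.12,"dy":0.02,"dz":0,"roll":0.015,"gripper":50},{"dx":0,"dy":0,"dz":0,"roll":0,"gripper":50},{"dx":0,"dy":0,"dz":0.2,"roll":0,"gripper":50},{"dx":0,"dy":0,"dz":0.2,"roll":0,"gripper":50},{"dx":0,"dy":0,"dz":0.12,"roll":0,"gripper":50},{"dx":0,"dy":0,"dz":0,"roll":0,"gripper":50},{"dx":0,"dy":0,"dz":0,"roll":0,"gripper":50}]'; python3 -c "
from h import *
p,R,o=tool();print(p,R[:,:2].round(3).tolist())
d=np.array([.4716,.0514,.009])-p;print((R.T@d/.12).round(3))"
```

```text
[0.47632894 0.03785428 0.025     ] [0.47087404 0.0692605  0.025     ] [0.4815285  0.00323864 0.025     ]
time_s: 4.0
ee_pos: [0.4776, 0.0509, 0.0266]
ee_rot: [0.004, 0.654, 0.756, 0.007]
ft_force: [-0.4, 0.3, 0.2]
grip_width: 0.587
[0.47756405 0.05094606 0.02664039] [[-0.144, 0.99], [0.99, 0.144], [0.003, 0.014]]
[ 0.01  -0.051  0.146]
```

```bash
python3 -m inch '[{"dx":-0.02,"dy":-0.035,"dz":0.07,"roll":0,"gripper":50},{"dx":0,"dy":0,"dz":0.07,"roll":0,"gripper":50},{"dx":0,"dy":0,"dz":0,"roll":0,"gripper":50}]'; python3 -c "
from h import *
p,R,o=tool();print(p,R[:,:2].round(3).tolist())
snap('wrist','4')
snap('side','4')"
```

```text
time_s: 4.3
ee_pos: [0.4758, 0.0483, 0.0126]
ee_rot: [0.005, 0.654, 0.756, 0.008]
ft_force: [-0.2, -0.7, -0.1]
grip_width: 0.588
[0.47579706 0.0483071  0.01262871] [[-0.144, 0.989], [0.99, 0.144], [0.003, 0.019]]
```

View pics/wrist_4.png

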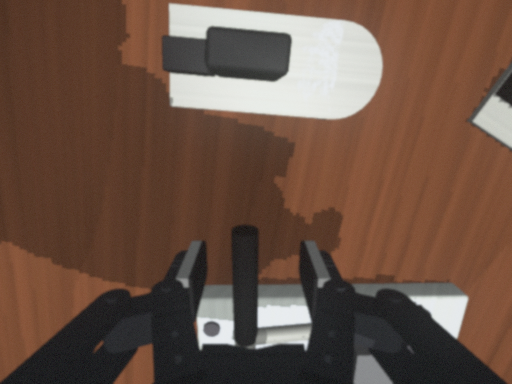

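```bash
python3 -m inch '[{"dx":0,"dy":-0.03,"dz":0,"roll":0,"gripper":20},{"dx":0,"dy":0,"dz":0,"roll":0,"gripper":5},{"dx":0,"dy":0,"dz":0,"roll":0,"gripper":5},{"dx":0,"dy":0,"dz":0,"roll":0,"gripper":5},{"dx":0,"dy":0,"dz":0,"roll":0,"gripper":5},{"dx":0,"dy":0,"dz":0,"roll":0,"gripper":5}]' 40; python3 -c "
from h import *
p,R,o=tool();print(p,R[:,:2].round(3).tolist())"
```

```text
time_s: 5.0
ee_pos: [0.4723, 0.0479, 0.014]
ee_rot: [0.005, 0.654, 0.756, 0.009]
ft_force: [-0.2, 0.3, -1.4]
grip_width: 0.125
[0.47226944 0.04793288 0.01396942] [[-0.144, 0.989], [0.99, 0.144], [0.003, 0.02]]
```

```bash
python3 -m inch '[{"dx":0,"dy":0.015,"dz":-0.15,"roll":0,"gripper":5},{"dx":0,"dy":0.045,"dz":-0.144,"roll":0,"gripper":5},{"dx":0,"dy":0,"dz":0,"roll":0,"gripper":5}]'; python3 -c "
from h import *
p,R,o=tool();print(p,R[:,:2].round(3).tolist(),o['ft_force'])"
```

```text
time_s: 5.3
ee_pos: [0.4842, 0.0496, 0.0505]
ee_rot: [0.009, 0.654, 0.756, 0.013]
ft_force: [-3.7, 0.6, 2.8]
grip_width: 0.125
[0.4842009  0.04960839 0.0505453 ] [[-0.145, 0.989], [0.989, 0.145], [0.002, 0.031]] [-3.67836193  0.56569894  2.75687541]
```

```bash
cat >> h.py <<'E'
X=np.array([.9898,.1426,0]);Y=np.array([-.1426,.9898,0]);O=np.array([.5417,-.110,0])
def car(p): p=np.asarray(p)-O; return np.array([p@X,p@Y,p[2]])
def kee(hz=.025,hx=.045):
    p,R,o=tool(); g=car(p-.019*R[:,2]); a=np.arctan2(g[2]-hz,-(g[0]-hx)); r=np.hypot(g[2]-hz,g[0]-hx)
    print("grip car",g.round(4),"theta",a.round(3),"r",r.round(4),"F",o["ft_force"].round(1),"toolz",R[:,2].round(3))
    out=[]
    q=g; 
    for k in range(1,6):
        t=a+.2*k; n=np.array([hx-.091*np.cos(t),g[1],hz+.091*np.sin(t)]); d=n-q; q=n
        out.append(((R.T@(X*d[0]+Y*d[1]+np.array([0,0,d[2]])))/.12).round(3).tolist())
    print(out)
E
python3 -c "
from h import *
kee();kee(.03,.045)"
```

```text
grip car [-0.0347  0.1661  0.0695] theta 0.509 r 0.0913 F [-3.7  0.6  2.8] toolz [ 0.03   0.007 -1.   ]
[[0.0, 0.093, -0.12], [0.0, 0.113, -0.101], [-0.0, 0.131, -0.077], [-0.0, 0.143, -0.049], [-0.0, 0.15, -0.02]]
grip car [-0.0347  0.1661  0.0695] theta 0.46 r 0.089 F [-3.7  0.6  2.8] toolz [ 0.03   0.007 -1.   ]
[[0.0, 0.07, -0.134], [0.0, 0.108, -0.106], [-0.0, 0.127, -0.083], [-0.0, 0.141, -0.056], [-0.0, 0.149, -0.027]]
```

```bash
python3 -m inch '[{"dx":0,"dy":0.075,"dz":-0.132,"roll":0,"gripper":5},{"dx":0,"dy":0.1,"dz":-0.11,"roll":0,"gripper":5},{"dx":0,"dy":0.12,"dz":-0.09,"roll":0,"gripper":5},{"dx":0,"dy":0,"dz":0,"roll":0,"gripper":5}]'; python3 -c "
from h import *
kee(.031)"
```

```text
time_s: 5.7
ee_pos: [0.524, 0.0553, 0.0913]
ee_rot: [0.013, 0.654, 0.757, 0.016]
ft_force: [1.2, 0.9, -1.7]
grip_width: 0.118
grip car [0.0053 0.1661 0.1102] theta 1.106 r 0.0886 F [ 1.2  0.9 -1.7] toolz [ 0.04   0.007 -0.999]
[[-0.0, 0.135, -0.066], [-0.0, 0.15, -0.019], [-0.0, 0.151, 0.011], [-0.0, 0.146, 0.041], [-0.0, 0.135, 0.069]]
```

```bash
python3 -m inch '[{"dx":0,"dy":0.135,"dz":-0.06,"roll":0,"gripper":5},{"dx":0,"dy":0.15,"dz":-0.02,"roll":0,"gripper":5},{"dx":0,"dy":0.15,"dz":0.01,"roll":0,"gripper":5},{"dx":0,"dy":0.146,"dz":0.04,"roll":0,"gripper":5},{"dx":0,"dy":0,"dz":0,"roll":0,"gripper":5}]'; python3 -c "
from h import *
kee(.031)"
```

```text
time_s: 6.2
ee_pos: [0.5916, 0.0649, 0.0956]
ee_rot: [0.01, 0.654, 0.757, 0.012]
ft_force: [3.9, 0.3, 9.2]
grip_width: 0.127
grip car [0.0738 0.166  0.1146] theta 1.902 r 0.0884 F [3.9 0.3 9.2] toolz [ 0.031  0.005 -0.999]
[[-0.0, 0.143, 0.047], [-0.0, 0.119, 0.093], [-0.0, 0.098, 0.115], [-0.0, 0.074, 0.132], [-0.0, 0.046, 0.144]]
```

```bash
python3 -m inch '[{"dx":0,"dy":0.14,"dz":0.055,"roll":0,"gripper":5},{"dx":0,"dy":0.119,"dz":0.09,"roll":0,"gripper":5},{"dx":0,"dy":0.098,"dz":0.115,"roll":0,"gripper":5},{"dx":0,"dy":0.07,"dz":0.13,"roll":0,"gripper":5},{"dx":0,"dy":0,"dz":0,"roll":0,"gripper":5}]'; python3 -c "
from h import *
kee(.031);snap('scene','5')"
```

```text
time_s: 6.7
ee_pos: [0.6429, 0.0722, 0.0483]
ee_rot: [0.01, 0.654, 0.756, 0.012]
ft_force: [3.8, 0.3, 1.7]
grip_width: 0.124
grip car [0.1256 0.1659 0.0673] theta 2.719 r 0.0883 F [3.8 0.3 1.7] toolz [ 0.03   0.005 -1.   ]
[[-0.0, 0.064, 0.136], [-0.0, 0.014, 0.151], [-0.0, -0.016, 0.151], [-0.0, -0.046, 0.144], [0.0, -0.074, 0.132]]
```

View pics/scene_5.png

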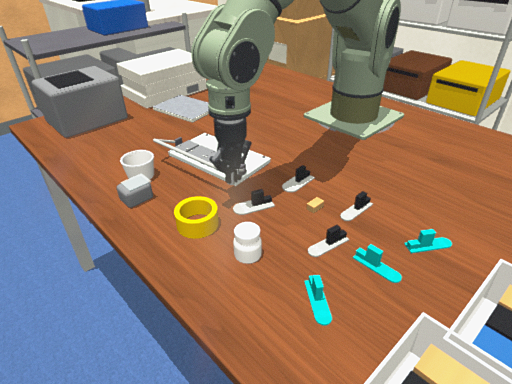

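```bash
python3 -m inch '[{"dx":0,"dy":0,"dz":0,"roll":0,"gripper":40},{"dx":0,"dy":0,"dz":0,"roll":0,"gripper":40},{"dx":0,"dy":0,"dz":0,"roll":0,"gripper":40},{"dx":0,"dy":0,"dz":-0.2,"roll":0,"gripper":40},{"dx":0,"dy":0,"dz":-0.35,"roll":0,"gripper":40},{"dx":0,"dy":-0.2,"dz":-0.35,"roll":0.095,"gripper":60},{"dx":0,"dy":-0.2,"dz":-0.35,"roll":0.095,"gripper":60},{"dx":0,"dy":0,"dz":0,"roll":0.095,"gripper":60},{"dx":0,"dy":0,"dz":0,"roll":0.095,"gripper":60},{"dx":0,"dy":0,"dz":0,"roll":0.095,"gripper":60},{"dx":0,"dy":0,"dz":0,"roll":0.095,"gripper":60},{"dx":0,"dy":0,"dz":0,"roll":0.095,"gripper":60}]'
python3 -m inch '[{"dx":0,"dy":0,"dz":0,"roll":0.095,"gripper":60},{"dx":0,"dy":0,"dz":0,"roll":0.095,"gripper":60},{"dx":0,"dy":0,"dz":0,"roll":0.095,"gripper":60},{"dx":0,"dy":0,"dz":0,"roll":0.095,"gripper":60},{"dx":0,"dy":0,"dz":0,"roll":0,"gripper":60}]'
python3 -c "
from h import *
p,R,o=tool();print(p,R.round(3).tolist(),o['joint_pos'])
snap('wrist','6');snap('scene','6');snap('side','6')"
```

```text
time_s: 7.95
ee_pos: [0.5846, 0.0673, 0.2036]
ee_rot: [0.0, 0.946, 0.324, 0.014]
ft_force: [-0.9, -0.6, 0.2]
grip_width: 0.696
time_s: 8.45
ee_pos: [0.5833, 0.0676, 0.2038]
ee_rot: [-0.004, 0.999, 0.029, 0.013]
ft_force: [-0.4, 0.3, -0.5]
grip_width: 0.701
[0.58330705 0.06757517 0.20378418] [[0.998, 0.058, 0.026], [0.058, -0.998, 0.01], [0.027, -0.008, -1.0]] [-0.48870355  0.84509254  0.6984296   1.52103615 -0.63034508  0.98056665
 -1.12227151]
```

View pics/side_6.png

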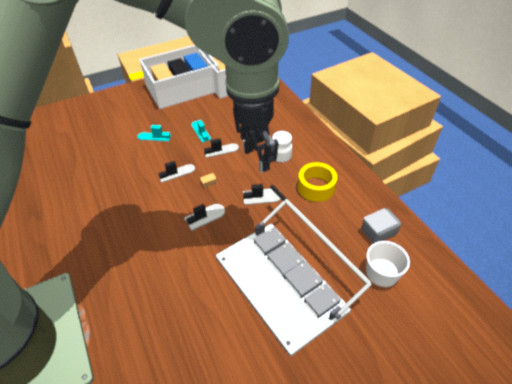

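View pics/wrist_6.png

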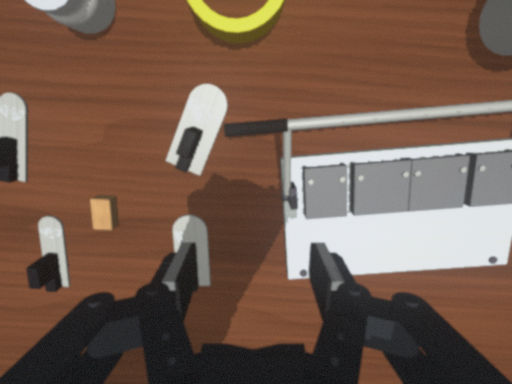

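```bash
cat >> h.py <<'E'
def gauges(name,tag):
    "white blades -> world minAreaRect at z=4mm"
    im,c=snap(name,tag); return gfrom(im,c)
def gfrom(im,c,lo=(120,120,120),amin=250):
    hsv=cv2.cvtColor(np.ascontiguousarray(im),cv2.COLOR_RGB2HSV)
    m=((hsv[...,1]<50)&(hsv[...,2]>140)).astype(np.uint8)
    cs,_=cv2.findContours(m,cv2.RETR_EXTERNAL,cv2.CHAIN_APPROX_NONE)
    res=[]
    for k in cs:
        if cv2.contourArea(k)<amin: continue
        P=np.array([onz(c,u,v,.004)[:2] for u,v in k[:,0]],np.float32)
        (cx,cy),(w,h),a=cv2.minAreaRect(P*1000)
        L,W=max(w,h),min(w,h)
        if not(70<L<125 and 20<W<60): continue
        b=cv2.boxPoints(((cx,cy),(w,h),a))
        e=[b[1]-b[0],b[2]-b[1]]; e=e[0] if np.linalg.norm(e[0])>np.linalg.norm(e[1]) else e[1]
        e=e/np.linalg.norm(e)
        # taper test: width near each end
        s=(P*1000-[cx,cy])@e; t=(P*1000-[cx,cy])@np.array([-e[1],e[0]])
        wp=np.ptp(t[s>L/2-7]); wn=np.ptp(t[s<-L/2+7])
        if wp>wn: e=-e
        org=np.array([cx,cy])-e*(L/2-37)
        print(k[:,0].mean(0).round(),"L %.0f W %.0f"%(L,W),"origin",(org/1000).round(4),"yaw",np.degrees(np.arctan2(e[1],e[0])).round(1),"w",wp.round(),wn.round())
        res.append((org/1000,np.arctan2(e[1],e[0])))
    return res
E
python3 - <<'E'
from h import *
for n in ["wrist","scene","side"]:
    print(n); gfrom(cv2.imread(f"pics/{n}_6.png")[:,:,::-1],camera_info(n),amin=60)
print("t0 scene/side")
for n in ["scene","side"]: gfrom(cv2.imread(f"pics/{n}0.png")[:,:,::-1],camera_info(n),amin=60)
E
```

```text
wrist
[ 55. 250.] L 102 W 31 origin [0.4755 0.3245] yaw 179.0 w 25.0 8.0
[ 16. 135.] L 102 W 29 origin [0.6226 0.3504] yaw 171.1 w 24.0 7.0
[195. 132.] L 103 W 45 origin [0.6205 0.1409] yaw -20.5 w 31.0 45.0
scene
[327. 246.] L 102 W 33 origin [0.6234 0.3521] yaw 167.9 w 25.0 9.0
[356. 211.] L 104 W 32 origin [0.4768 0.3262] yaw 178.8 w 25.0 10.0
[253. 207.] L 102 W 47 origin [0.6458 0.1311] yaw 158.4 w 30.0 17.0
[297. 183.] L 103 W 47 origin [0.4884 0.1458] yaw -176.1 w 23.0 14.0
side
[207. 217.] L 101 W 45 origin [0.4869 0.1454] yaw -176.1 w 29.0 14.0
[261. 198.] L 94 W 48 origin [0.638  0.1338] yaw 159.7 w 22.0 14.0
[178. 173.] L 101 W 33 origin [0.4741 0.3255] yaw 179.9 w 24.0 12.0
[222. 151.] L 99 W 34 origin [0.6214 0.3511] yaw 170.5 w 23.0 10.0
t0 scene/side
[327. 246.] L 102 W 32 origin [0.6236 0.3521] yaw 169.5 w 26.0 8.0
[355. 211.] L 102 W 32 origin [0.4763 0.3262] yaw 178.6 w 25.0 10.0
[253. 207.] L 102 W 47 origin [0.6458 0.1311] yaw 158.4 w 30.0 17.0
[297. 183.] L 104 W 46 origin [0.4886 0.1447] yaw -177.6 w 28.0 14.0
[382. 220.] L 75 W 59 origin [ 0.8579 -0.0766] yaw 0.7 w 54.0 55.0
[207. 217.] L 101 W 48 origin [0.4869 0.1449] yaw -176.6 w 32.0 18.0
[263. 197.] L 101 W 47 origin [0.6448 0.1308] yaw 159.7 w 29.0 14.0
[177. 173.] L 101 W 33 origin [0.4741 0.3254] yaw 179.9 w 24.0 11.0
[222. 151.] L 99 W 34 origin [0.6214 0.3511] yaw 170.5 w 23.0 10.0
```

```bash
cat >> h.py <<'E'
def togo(x,y,z,yaw):
    p,R,o=tool(); ty=np.degrees(np.arctan2(R[1,0],R[0,0])); a=np.radians(yaw)
    d=np.array([x,y,z])-p; dy=(ty-yaw+180)%360-180
    tx=np.array([np.cos(a),np.sin(a)]);tyv=np.array([np.sin(a),-np.cos(a)])
    print("at",p.round(4),"yaw %.1f"%ty,"tilt",R[:2,2].round(3),"w %.1f"%(o["grip_width"]*85.4),"F",o["ft_force"].round(1),"t",round(o["time_s"],2))
    print(" now-axes d:",(R.T@d/.12).round(3),"roll %.3f"%(dy/90)," target-axes dx dy:",(d[:2]@tx/.12).round(3),(d[:2]@tyv/.12).round(3))
E
sed -i 's/        if wp>wn: e=-e/        if e[0]<0: e=-e/' h.py
python3 -m inch '[{"dx":0,"dy":0,"dz":0,"roll":0.088,"gripper":50},{"dx":0,"dy":0,"dz":0,"roll":0.088,"gripper":50},{"dx":0,"dy":0,"dz":0,"roll":0.088,"gripper":50},{"dx":0,"dy":0,"dz":0,"roll":0,"gripper":50}]'
python3 -c "
from h import *
togo(.62,.141,.1,-20.5)"
```

```text
time_s: 9.0
ee_pos: [0.5834, 0.067, 0.2044]
ee_rot: [-0.008, 0.985, -0.174, 0.012]
ft_force: [0.2, -0.1, 0.2]
grip_width: 0.586
at [0.5834 0.067  0.2044] yaw -20.1 tilt [0.027 0.011] w 50.0 F [ 0.2 -0.1  0.2] t 9.0
 now-axes d: [ 0.056 -0.667  0.885] roll 0.004  target-axes dx dy: 0.07 -0.685
```

```bash
python3 -m inch '[{"dx":0.03,"dy":-0.34,"dz":0,"roll":0,"gripper":50},{"dx":0.03,"dy":-0.33,"dz":0.1,"roll":0,"gripper":50},{"dx":0,"dy":0,"dz":0.3,"roll":0,"gripper":50},{"dx":0,"dy":0,"dz":0.3,"roll":0,"gripper":50},{"dx":0,"dy":0,"dz":0,"roll":0,"gripper":50},{"dx":0,"dy":0,"dz":0,"roll":0,"gripper":50}]'
python3 -c "
from h import *
togo(.62,.141,.015,-20.5);snap('wrist','7')"
```

```text
time_s: 9.6
ee_pos: [0.6219, 0.1429, 0.122]
ee_rot: [-0.009, 0.987, -0.157, 0.014]
ft_force: [-0.9, 0.1, 0.9]
grip_width: 0.583
at [0.6219 0.1429 0.122 ] yaw -18.1 tilt [0.03  0.013] w 49.8 F [-0.9  0.1  0.9] t 9.6
 now-axes d: [-0.032  0.039  0.891] roll 0.027  target-axes dx dy: -0.01 0.02
```

View pics/wrist_7.png

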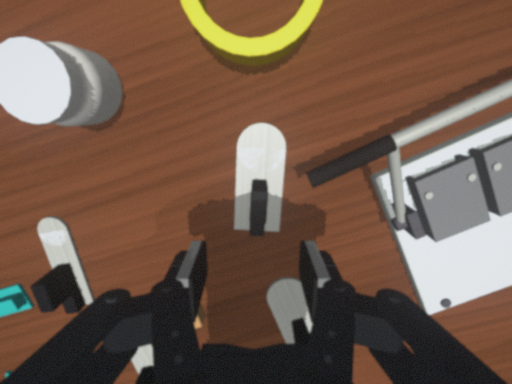

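```bash
python3 -c "
from h import *
c=camera_info('wrist');print(proj(c,(.62,.141,.044)),proj(c,(.62,.141,.004)))
gfrom(cv2.imread('pics/wrist_7.png')[:,:,::-1],c)"
python3 -m inch '[{"dx":-0.02,"dy":0.03,"dz":0.25,"roll":0.027,"gripper":50},{"dx":0,"dy":0,"dz":0.25,"roll":0,"gripper":50},{"dx":0,"dy":0,"dz":0.1,"roll":0,"gripper":50},{"dx":0,"dy":0,"dz":0,"roll":0,"gripper":50},{"dx":0,"dy":0,"dz":0,"roll":0,"gripper":50}]'
python3 -c "
from h import *
togo(.62,.141,.015,-20.5);gauges('wrist','8')"
```

```text
(np.float64(258.4336948051185), np.float64(209.39437285091552)) (np.float64(258.56559192570364), np.float64(194.9688784082058))
[ 66. 259.] L 102 W 31 origin [0.5971 0.3557] yaw -9.5 w 23.0 8.0
[258. 181.] L 99 W 45 origin [0.6241 0.1396] yaw -20.8 w 32.0 3.0
time_s: 10.15
ee_pos: [0.6245, 0.1406, 0.0573]
ee_rot: [-0.011, 0.984, -0.176, 0.018]
ft_force: [0.4, -0.0, 1.4]
grip_width: 0.584
at [0.6245 0.1406 0.0573] yaw -20.3 tilt [0.04  0.016] w 49.9 F [ 0.4 -0.   1.4] t 10.15
 now-axes d: [-0.047  0.02   0.351] roll 0.003  target-axes dx dy: -0.036 0.01
[ 20. 303.] L 80 W 30 origin [0.6173 0.3514] yaw -10.0 w 12.0 9.0
[467. 201.] L 73 W 44 origin [ 0.58   -0.0086] yaw -8.6 w 40.0 6.0
[256. 214.] L 100 W 45 origin [0.623  0.1403] yaw -21.6 w 31.0 39.0
```

View pics/wrist_8.png

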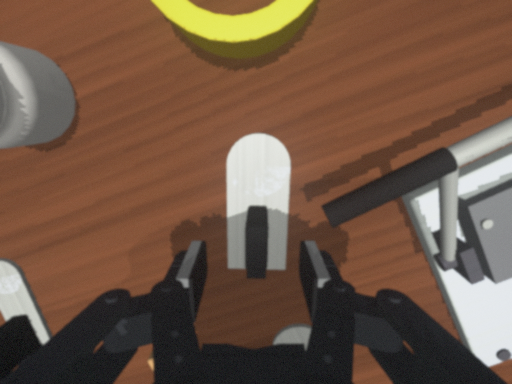

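```bash
python3 -m inch '[{"dx":-0.03,"dy":0.01,"dz":0.12,"roll":0,"gripper":40},{"dx":0,"dy":0,"dz":0.12,"roll":0,"gripper":40},{"dx":0,"dy":0,"dz":0.05,"roll":0,"gripper":40},{"dx":0,"dy":0,"dz":0,"roll":0,"gripper":40}]'
python3 -c "
from h import *
togo(.6215,.1405,.015,-20.5);snap('side','9')"
```

```text
time_s: 10.6
ee_pos: [0.6243, 0.1418, 0.0253]
ee_rot: [-0.012, 0.984, -0.175, 0.021]
ft_force: [-0.4, -0.8, -0.1]
grip_width: 0.465
at [0.6243 0.1418 0.0253] yaw -20.2 tilt [0.045 0.017] w 39.7 F [-0.4 -0.8 -0.1] t 10.6
 now-axes d: [-0.021  0.021  0.085] roll 0.004  target-axes dx dy: -0.018 0.018
```

```bash
python3 -m inch '[{"dx":-0.02,"dy":0.02,"dz":0.09,"roll":0,"gripper":40},{"dx":0,"dy":0,"dz":0,"roll":0,"gripper":5},{"dx":0,"dy":0,"dz":0,"roll":0,"gripper":5},{"dx":0,"dy":0,"dz":0,"roll":0,"gripper":5},{"dx":0,"dy":0,"dz":0,"roll":0,"gripper":5},{"dx":0,"dy":0,"dz":0,"roll":0,"gripper":5}]' 60
python3 -c "
from h import *
togo(.6215,.1405,.015,-20.5);snap('wrist','10')"
```

```text
time_s: 11.25
ee_pos: [0.6225, 0.1402, 0.0158]
ee_rot: [-0.013, 0.984, -0.175, 0.022]
ft_force: [0.2, -1.1, -1.4]
grip_width: 0.155
at [0.6225 0.1402 0.0158] yaw -20.2 tilt [0.048 0.017] w 13.3 F [ 0.2 -1.1 -1.4] t 11.25
 now-axes d: [-0.009  0.     0.006] roll 0.003  target-axes dx dy: -0.009 0.0
```

View pics/wrist_10.png

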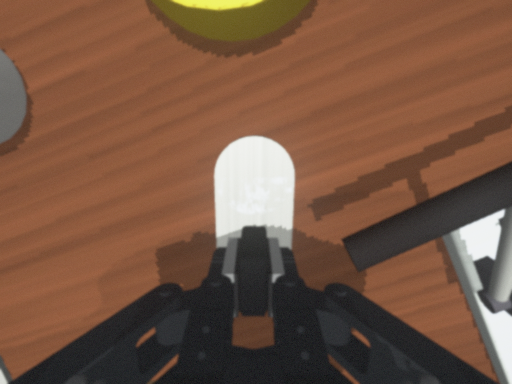

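```bash
python3 -m inch '[{"dx":0,"dy":0,"dz":-0.2,"roll":0,"gripper":5},{"dx":0,"dy":0,"dz":-0.4,"roll":0,"gripper":5},{"dx":0,"dy":0,"dz":-0.4,"roll":0,"gripper":5},{"dx":0,"dy":0,"dz":-0.2,"roll":0,"gripper":5},{"dx":-0.1,"dy":0,"dz":0,"roll":-0.079,"gripper":5},{"dx":-0.1,"dy":0,"dz":0,"roll":-0.079,"gripper":5},{"dx":-0.1,"dy":0,"dz":0,"roll":-0.079,"gripper":5},{"dx":0,"dy":0,"dz":0,"roll":-0.079,"gripper":5},{"dx":0,"dy":0,"dz":0,"roll":0,"gripper":5}]'
python3 -c "
from h import *
togo(.4759,-.0881,.12,8.2)"
```

```text
time_s: 12.2
ee_pos: [0.5784, 0.1457, 0.1635]
ee_rot: [-0.006, 0.996, 0.081, 0.024]
ft_force: [0.5, 0.2, -1.9]
grip_width: 0.15
at [0.5784 0.1457 0.1635] yaw 9.3 tilt [0.046 0.016] w 12.8 F [ 0.5  0.2 -1.9] t 12.2
 now-axes d: [-1.174  1.787  0.291] roll 0.012  target-axes dx dy: -1.124 1.807
```

```bash
python3 -m inch '[{"dx":-0.19,"dy":0.3,"dz":0,"roll":0.012,"gripper":5},{"dx":-0.19,"dy":0.3,"dz":0,"roll":0,"gripper":5},{"dx":-0.19,"dy":0.3,"dz":0,"roll":0,"gripper":5},{"dx":-0.19,"dy":0.3,"dz":0,"roll":0,"gripper":5},{"dx":-0.19,"dy":0.3,"dz":0,"roll":0,"gripper":5},{"dx":-0.15,"dy":0.2,"dz":0,"roll":0,"gripper":5},{"dx":0,"dy":0,"dz":0,"roll":0,"gripper":5},{"dx":0,"dy":0,"dz":0,"roll":0,"gripper":5}]'
python3 -c "
from h import *
togo(.4759,-.0881,.12,8.2)"
```

```text
time_s: 13.0
ee_pos: [0.4726, -0.0827, 0.1541]
ee_rot: [-0.006, 0.998, 0.055, 0.024]
ft_force: [-0.6, 0.4, -1.5]
grip_width: 0.151
at [ 0.4726 -0.0827  0.1541] yaw 6.3 tilt [0.047 0.014] w 12.9 F [-0.6  0.4 -1.5] t 13.0
 now-axes d: [0.009 0.05  0.284] roll -0.022  target-axes dx dy: 0.021 0.049
```

```bash
python3 -m inch '[{"dx":0.01,"dy":0.05,"dz":0.28,"roll":-0.022,"gripper":5},{"dx":0,"dy":0,"dz":0.25,"roll":0,"gripper":5},{"dx":0,"dy":0,"dz":0.2,"roll":0,"gripper":5},{"dx":0,"dy":0,"dz":0,"roll":0,"gripper":5}]'
python3 -c "
from h import *
togo(.4759,-.0881,.035,8.2);snap('wrist','11');snap('side','11')
crop(cv2.imread('pics/side_11.png')[:,:,::-1],200,170,380,310,4,'s11.png')"
```

```text
time_s: 13.4
ee_pos: [0.4816, -0.0846, 0.0637]
ee_rot: [-0.005, 0.997, 0.07, 0.025]
ft_force: [-0.3, 0.3, -0.5]
grip_width: 0.153
at [ 0.4816 -0.0846  0.0637] yaw 8.0 tilt [0.05  0.014] w 13.1 F [-0.3  0.3 -0.5] t 13.4
 now-axes d: [-0.063  0.024  0.236] roll -0.002  target-axes dx dy: -0.051 0.023
```

View pics/wrist_11.png

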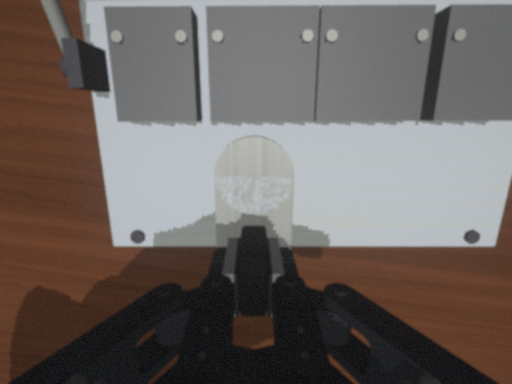

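View pics/s11.png

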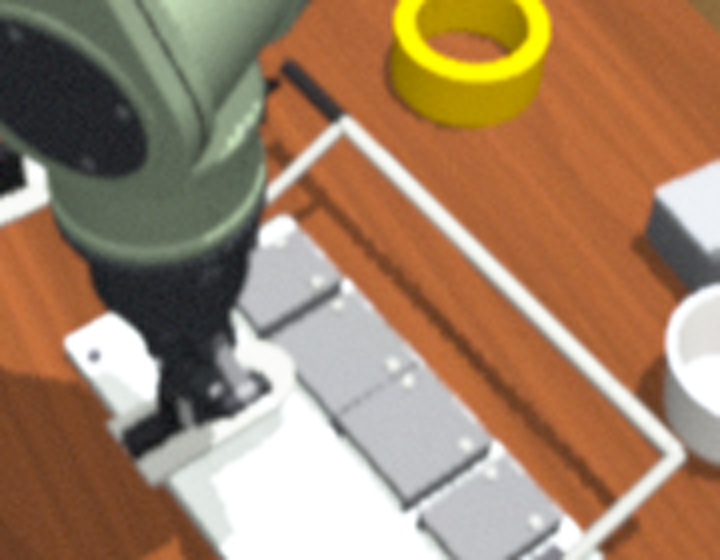

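```bash
python3 - <<'E'
from h import *
c=camera_info('wrist')
a=onz(c,209,122,.033);b=onz(c,317,122,.033);print(car(a),car(b),car((a+b)/2),np.degrees(np.arctan2(*(b-a)[1::-1])))
for v in (175,240):
  a=onz(c,215 if v<200 else 216,v,.052);b=onz(c,294 if v<200 else 292,v,.052);print(car((a+b)/2),np.linalg.norm(a-b))
print(car(onz(c,254,135,.052)), car(onz(c,496,246,.015)),car(onz(c,114,246,.015)), car(tool()[0]))
E
```

```text
[0.01531925 0.05928839 0.033     ] [ 0.01524058 -0.00505191  0.033     ] [0.01527992 0.02711824 0.033     ] -81.87189530020338
[-0.01305481  0.03215785  0.052     ] 0.04411778435903838
[-0.05231961  0.03244592  0.052     ] 0.04512220480709539
[0.00887257 0.03241452 0.052     ] [-0.07330685 -0.14450179  0.015     ] [-0.07371354  0.13576333  0.015     ] [-0.05529838  0.03329568  0.06613696]
```

```bash
sed -i 's/O=np.array(\[.5417,-.110,0\])/O=np.array([.5421,-.1130,0])/' h.py; cat >> h.py <<'E'
def tc(x,y,z,yaw=8.2):
    w=O+X*x+Y*y; togo(w[0],w[1],z,yaw); print("car",car(tool()[0]).round(4))
E
python3 -c "
from h import *
tc(-.062,.031,.034)"

```

```text
at [ 0.4822 -0.0849  0.0661] yaw 8.0 tilt [0.052 0.014] w 12.9 F [-0.9 -0.4 -0.5] t 13.5
 now-axes d: [-0.07   0.046  0.264] roll -0.002  target-axes dx dy: -0.056 0.044
car [-0.0553  0.0363  0.0661]
```

```bash
python3 -m inch '[{"dx":-0.07,"dy":0.045,"dz":0,"roll":0,"gripper":5},{"dx":0,"dy":0,"dz":0.12,"roll":0,"gripper":5},{"dx":0,"dy":0,"dz":0.1,"roll":0,"gripper":5},{"dx":0,"dy":0,"dz":0,"roll":0,"gripper":5},{"dx":0,"dy":0,"dz":0,"roll":0,"gripper":5}]'
python3 -c "
from h import *
tc(-.062,.031,.034)"
```

```text
time_s: 14.0
ee_pos: [0.4768, -0.0925, 0.0442]
ee_rot: [-0.003, 0.997, 0.07, 0.03]
ft_force: [0.4, 0.6, -0.5]
grip_width: 0.15
at [ 0.4768 -0.0925  0.0442] yaw 8.0 tilt [0.059 0.011] w 12.8 F [ 0.4  0.6 -0.5] t 14.0
 now-axes d: [-0.007 -0.011  0.084] roll -0.002  target-axes dx dy: -0.002 -0.012
car [-0.0617  0.0296  0.0442]
```

```bash
python3 -m inch '[{"dx":0,"dy":-0.01,"dz":0.085,"roll":0,"gripper":5},{"dx":0,"dy":0,"dz":0,"roll":0,"gripper":5},{"dx":0,"dy":0,"dz":0,"roll":0,"gripper":5}]'
python3 -c "
from h import *
tc(-.062,.031,.034);snap('wrist','12');snap('side','12')
crop(cv2.imread('pics/side_12.png')[:,:,::-1],200,170,380,310,4,'s12.png')"
```

```text
time_s: 14.3
ee_pos: [0.4778, -0.0917, 0.0366]
ee_rot: [-0.003, 0.997, 0.07, 0.031]
ft_force: [0.7, 0.6, -1.7]
grip_width: 0.149
at [ 0.4778 -0.0917  0.0366] yaw 8.0 tilt [0.062 0.01 ] w 12.8 F [ 0.7  0.6 -1.7] t 14.3
 now-axes d: [-0.013 -0.006  0.021] roll -0.002  target-axes dx dy: -0.012 -0.006
car [-0.0606  0.0302  0.0366]
```

View pics/wrist_12.png

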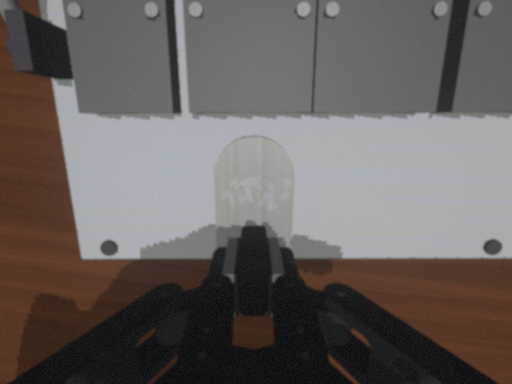

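```bash
python3 -m inch '[{"dx":0,"dy":0.005,"dz":0.04,"roll":0,"gripper":5},{"dx":0,"dy":0,"dz":0,"roll":0,"gripper":5},{"dx":0,"dy":0,"dz":0,"roll":0,"gripper":5}]'
python3 -c "
from h import *
tc(0,.031,.033)"
```

```text
time_s: 14.7
ee_pos: [0.4784, -0.0923, 0.032]
ee_rot: [-0.003, 0.997, 0.07, 0.032]
ft_force: [-0.9, -0.1, -1.3]
grip_width: 0.158
at [ 0.4784 -0.0923  0.032 ] yaw 8.0 tilt [0.063 0.01 ] w 13.5 F [-0.9 -0.1 -1.3] t 14.7
 now-axes d: [ 0.5   -0.013  0.023] roll -0.002  target-axes dx dy: 0.5 -0.012
car [-0.06    0.0296  0.032 ]
```

```bash
python3 -m inch '[{"dx":0.1,"dy":-0.005,"dz":0.006,"roll":0,"gripper":5},{"dx":0.1,"dy":0,"dz":0.006,"roll":0,"gripper":5},{"dx":0.1,"dy":0,"dz":0.006,"roll":0,"gripper":5},{"dx":0,"dy":0,"dz":0,"roll":0,"gripper":5}]'
python3 -c "
from h import *
tc(0,.031,.0325)"
```

```text
time_s: 15.1
ee_pos: [0.5148, -0.0867, 0.0323]
ee_rot: [-0.003, 0.997, 0.07, 0.031]
ft_force: [-0.8, -0.9, -1.9]
grip_width: 0.152
at [ 0.5148 -0.0867  0.0323] yaw 8.0 tilt [0.062 0.01 ] w 13.0 F [-0.8 -0.9 -1.9] t 15.1
 now-axes d: [ 0.193 -0.01   0.01 ] roll -0.002  target-axes dx dy: 0.194 -0.009
car [-0.0232  0.0299  0.0323]
```

```bash
python3 -m inch '[{"dx":0.1,"dy":0,"dz":0.006,"roll":0,"gripper":5},{"dx":0.07,"dy":0,"dz":0.004,"roll":0,"gripper":5},{"dx":0,"dy":0,"dz":0,"roll":0,"gripper":5}]'
python3 -c "
from h import *
tc(0,.031,.0325);snap('wrist','13')"
```

```text
time_s: 15.4
ee_pos: [0.5343, -0.0841, 0.0321]
ee_rot: [-0.003, 0.997, 0.069, 0.03]
ft_force: [-0.3, -0.7, -0.7]
grip_width: 0.149
at [ 0.5343 -0.0841  0.0321] yaw 8.0 tilt [0.06 0.01] w 12.8 F [-0.3 -0.7 -0.7] t 15.4
 now-axes d: [ 0.03  -0.01  -0.001] roll -0.003  target-axes dx dy: 0.03 -0.01
car [-0.0036  0.0298  0.0321]
```

View pics/wrist_13.png

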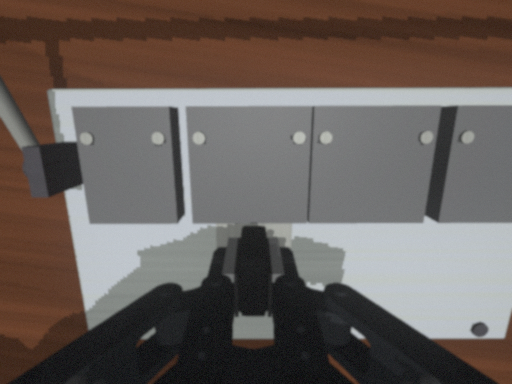

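Blade is under the wide block (front edge row 222, gauge at cols 215–292). Push the last few mm until contact.

```bash
python3 -m inch '[{"dx":0.025,"dy":0,"dz":0.002,"roll":0,"gripper":5},{"dx":0.025,"dy":0,"dz":0.002,"roll":0,"gripper":5},{"dx":0,"dy":0,"dz":0,"roll":0,"gripper":5}]'
python3 -c "
from h import *
tc(0,.031,.0325)"
```

```text
time_s: 15.75
ee_pos: [0.539, -0.0838, 0.032]
ee_rot: [-0.003, 0.997, 0.069, 0.03]
ft_force: [0.3, 0.1, -1.7]
grip_width: 0.153
at [ 0.539  -0.0838  0.032 ] yaw 7.9 tilt [0.059 0.01 ] w 13.1 F [ 0.3  0.1 -1.7] t 15.75
 now-axes d: [-0.009 -0.014 -0.005] roll -0.004  target-axes dx dy: -0.009 -0.014
car [0.0011 0.0293 0.032 ]
```

```bash
python3 -m inch '[{"dx":0.02,"dy":0,"dz":0.002,"roll":0,"gripper":5},{"dx":0.02,"dy":0,"dz":0.002,"roll":0,"gripper":5}]'
python3 -c "
from h import *
tc(0,.031,.0325)"
```

```text
time_s: 15.95
ee_pos: [0.5396, -0.0838, 0.0314]
ee_rot: [-0.004, 0.997, 0.068, 0.026]
ft_force: [-19.0, -2.2, 9.4]
grip_width: 0.153
at [ 0.5396 -0.0838  0.0314] yaw 7.8 tilt [0.052 0.011] w 13.0 F [-19.   -2.2   9.4] t 15.95
 now-axes d: [-0.014 -0.015 -0.01 ] roll -0.005  target-axes dx dy: -0.014 -0.015
car [0.0017 0.0292 0.0314]
```

```bash
python3 -m inch '[{"dx":0,"dy":0,"dz":0.01,"roll":0,"gripper":5},{"dx":0,"dy":0,"dz":0,"roll":0,"gripper":35},{"dx":0,"dy":0,"dz":0,"roll":0,"gripper":35},{"dx":0,"dy":0,"dz":0,"roll":0,"gripper":35},{"dx":0,"dy":0,"dz":-0.2,"roll":0,"gripper":35},{"dx":0,"dy":0,"dz":-0.4,"roll":0,"gripper":35},{"dx":-0.1,"dy":0,"dz":-0.4,"roll":0,"gripper":35},{"dx":-0.2,"dy":0,"dz":-0.3,"roll":0,"gripper":50},{"dx":-0.2,"dy":0,"dz":0,"roll":0,"gripper":50},{"dx":0,"dy":0,"dz":0,"roll":0,"gripper":50},{"dx":0,"dy":0,"dz":0,"roll":0,"gripper":50}]'
python3 -c "
from h import *
togo(.46,.1435,.1,3.5);gauges('wrist','14')"
```

```text
time_s: 17.05
ee_pos: [0.4697, -0.0942, 0.1891]
ee_rot: [-0.004, 0.997, 0.067, 0.026]
ft_force: [-0.1, 1.7, -0.1]
grip_width: 0.584
at [ 0.4697 -0.0942  0.1891] yaw 7.7 tilt [0.052 0.011] w 49.8 F [-0.1  1.7 -0.1] t 17.05
 now-axes d: [ 0.146 -1.971  0.759] roll 0.047  target-axes dx dy: 0.04 -1.982
[ 50. 147.] L 102 W 45 origin [0.4609 0.1429] yaw 3.7 w 30.0 15.0
```

View pics/wrist_14.png

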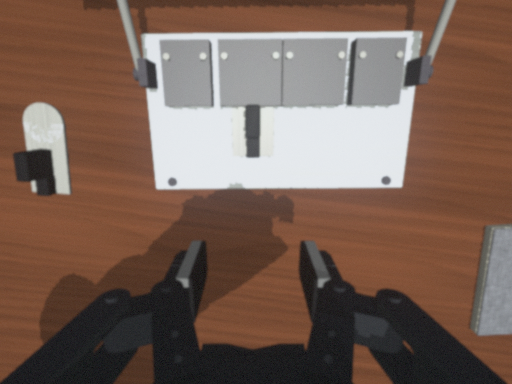

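```bash
python3 -m inch '[{"dx":0,"dy":-0.37,"dz":0,"roll":0.04,"gripper":50},{"dx":0.02,"dy":-0.37,"dz":0,"roll":0,"gripper":50},{"dx":0.01,"dy":-0.37,"dz":0,"roll":0,"gripper":50},{"dx":0.01,"dy":-0.37,"dz":0,"roll":0,"gripper":50},{"dx":0,"dy":-0.34,"dz":0.15,"roll":0,"gripper":50},{"dx":0,"dy":0,"dz":0.3,"roll":0,"gripper":50},{"dx":0,"dy":0,"dz":0.2,"roll":0,"gripper":50},{"dx":0,"dy":0,"dz":0,"roll":0,"gripper":50},{"dx":0,"dy":0,"dz":0,"roll":0,"gripper":50}]'
python3 -c "
from h import *
togo(.461,.143,.06,3.7);gauges('wrist','15')"
```

```text
time_s: 18.0
ee_pos: [0.4631, 0.135, 0.106]
ee_rot: [-0.003, 0.999, 0.036, 0.025]
ft_force: [0.6, 0.0, -0.4]
grip_width: 0.585
at [0.4631 0.135  0.106 ] yaw 4.1 tilt [0.05  0.008] w 50.0 F [ 0.6  0.  -0.4] t 18.0
 now-axes d: [-0.032 -0.066  0.382] roll 0.005  target-axes dx dy: -0.013 -0.068
[242. 187.] L 87 W 45 origin [0.4765 0.1443] yaw 3.8 w 31.0 39.0
[ 40. 183.] L 102 W 31 origin [0.4487 0.326 ] yaw -1.0 w 25.0 8.0
```

View pics/wrist_15.png

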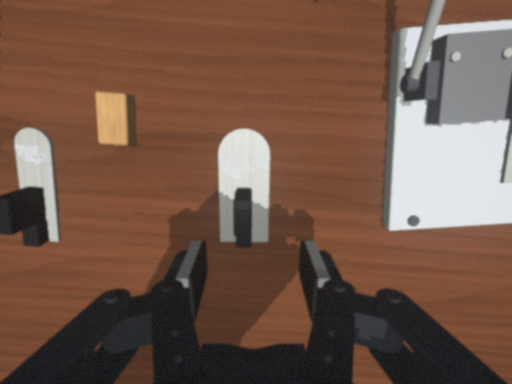

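```bash
python3 -m inch '[{"dx":-0.03,"dy":-0.07,"dz":0.2,"roll":0,"gripper":50},{"dx":0,"dy":0,"dz":0.2,"roll":0,"gripper":40},{"dx":0,"dy":0,"dz":0.15,"roll":0,"gripper":40},{"dx":0,"dy":0,"dz":0,"roll":0,"gripper":40},{"dx":0,"dy":0,"dz":0,"roll":0,"gripper":40}]'
python3 -c "
from h import *
togo(.4605,.1435,.016,3.7);snap('wrist','16')"
```

```text
time_s: 18.55
ee_pos: [0.4661, 0.1435, 0.0436]
ee_rot: [-0.004, 0.999, 0.035, 0.03]
ft_force: [-1.1, 0.3, 0.7]
grip_width: 0.471
at [0.4661 0.1435 0.0436] yaw 4.0 tilt [0.059 0.01 ] w 40.2 F [-1.1  0.3  0.7] t 18.55
 now-axes d: [-0.06  -0.002  0.227] roll 0.004  target-axes dx dy: -0.047 -0.003
```

View pics/wrist_16.png

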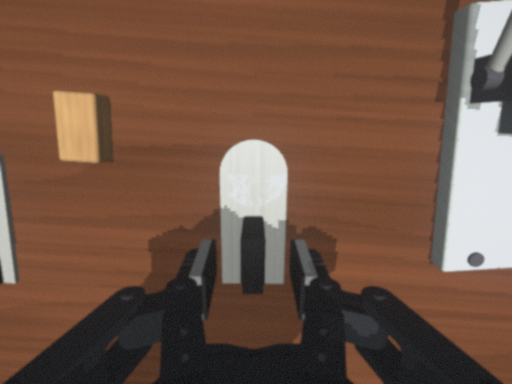

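Well centred. Descend and grip.

```bash
python3 -m inch '[{"dx":-0.06,"dy":0,"dz":0.14,"roll":0,"gripper":40},{"dx":0,"dy":0,"dz":0.1,"roll":0,"gripper":40},{"dx":0,"dy":0,"dz":0,"roll":0,"gripper":5},{"dx":0,"dy":0,"dz":0,"roll":0,"gripper":5},{"dx":0,"dy":0,"dz":0,"roll":0,"gripper":5},{"dx":0,"dy":0,"dz":0,"roll":0,"gripper":5},{"dx":0,"dy":0,"dz":0,"roll":0,"gripper":5}]' 60
python3 -c "
from h import *
togo(.4605,.1435,.016,3.7);snap('wrist','17')"
```

```text
time_s: 19.3
ee_pos: [0.4636, 0.1444, 0.0204]
ee_rot: [-0.005, 0.999, 0.036, 0.034]
ft_force: [-1.1, -0.8, -1.0]
grip_width: 0.155
at [0.4636 0.1444 0.0204] yaw 4.1 tilt [0.068 0.012] w 13.2 F [-1.1 -0.8 -1. ] t 19.3
 now-axes d: [-0.029  0.006  0.035] roll 0.005  target-axes dx dy: -0.026 0.006
```

View pics/wrist_17.png

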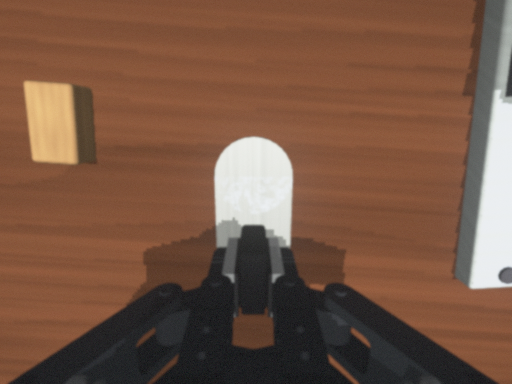

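```bash
python3 -m inch '[{"dx":0,"dy":0,"dz":-0.2,"roll":0,"gripper":5},{"dx":0,"dy":0,"dz":-0.4,"roll":0,"gripper":5},{"dx":0,"dy":0,"dz":-0.4,"roll":-0.045,"gripper":5},{"dx":0,"dy":0.37,"dz":0,"roll":0,"gripper":5},{"dx":0,"dy":0.37,"dz":0,"roll":0,"gripper":5},{"dx":0,"dy":0.37,"dz":0,"roll":0,"gripper":5},{"dx":0,"dy":0.37,"dz":0,"roll":0,"gripper":5},{"dx":0,"dy":0.37,"dz":0,"roll":0,"gripper":5},{"dx":0,"dy":0.37,"dz":0,"roll":0,"gripper":5},{"dx":0,"dy":0,"dz":0,"roll":0,"gripper":5},{"dx":0,"dy":0,"dz":0,"roll":0,"gripper":5}]'
python3 -c "
from h import *
tc(-.060,-.031,.08)"
```

```text
time_s: 20.45
ee_pos: [0.4951, -0.1246, 0.1454]
ee_rot: [-0.003, 0.996, 0.08, 0.033]
ft_force: [0.2, 0.9, -1.6]
grip_width: 0.151
at [ 0.4951 -0.1246  0.1454] yaw 9.2 tilt [0.066 0.011] w 12.9 F [ 0.2  0.9 -1.6] t 20.45
 now-axes d: [-0.139  0.217  0.537] roll 0.011  target-axes dx dy: -0.099 0.218
car [-0.0481 -0.0048  0.1454]
```

```bash
python3 -m inch '[{"dx":-0.13,"dy":0.22,"dz":0.1,"roll":0.01,"gripper":5},{"dx":0,"dy":0,"dz":0.25,"roll":0,"gripper":5},{"dx":0,"dy":0,"dz":0.25,"roll":0,"gripper":5},{"dx":0,"dy":0,"dz":0,"roll":0,"gripper":5},{"dx":0,"dy":0,"dz":0,"roll":0,"gripper":5}]'
python3 -c "
from h import *
tc(-.060,-.031,.038);snap('wrist','18')"
```

```text
time_s: 20.95
ee_pos: [0.4891, -0.1494, 0.072]
ee_rot: [-0.004, 0.997, 0.074, 0.034]
ft_force: [1.0, -0.5, -0.5]
grip_width: 0.153
at [ 0.4891 -0.1494  0.072 ] yaw 8.5 tilt [0.067 0.012] w 13.1 F [ 1.  -0.5 -0.5] t 20.95
 now-axes d: [-0.039  0.021  0.281] roll 0.004  target-axes dx dy: -0.02 0.021
car [-0.0577 -0.0285  0.072 ]
```

View pics/wrist_18.png

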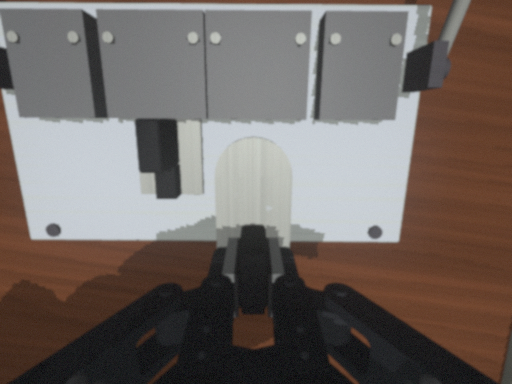

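```bash
python3 -m inch '[{"dx":-0.05,"dy":0.022,"dz":0.12,"roll":0,"gripper":5},{"dx":0,"dy":0,"dz":0.1,"roll":0,"gripper":5},{"dx":0,"dy":0,"dz":0.06,"roll":0,"gripper":5},{"dx":0,"dy":0,"dz":0,"roll":0,"gripper":5},{"dx":0,"dy":0,"dz":0,"roll":0,"gripper":5}]'
python3 -c "
from h import *
tc(0,-.031,.0365);snap('wrist','19')"
```

```text
time_s: 21.5
ee_pos: [0.4886, -0.1509, 0.041]
ee_rot: [-0.003, 0.996, 0.076, 0.036]
ft_force: [-0.4, -0.6, -1.8]
grip_width: 0.148
at [ 0.4886 -0.1509  0.041 ] yaw 8.8 tilt [0.072 0.011] w 12.7 F [-0.4 -0.6 -1.8] t 21.5
 now-axes d: [0.483 0.014 0.073] roll 0.006  target-axes dx dy: 0.487 0.009
car [-0.0584 -0.0299  0.041 ]
```

View pics/wrist_19.png

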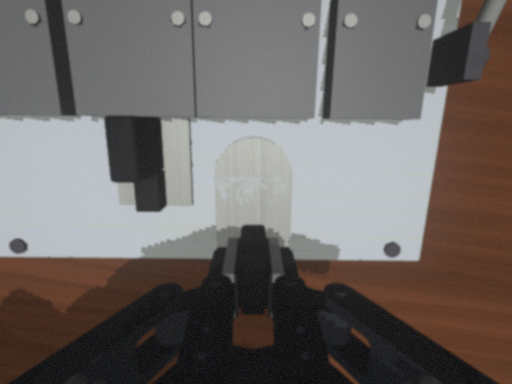

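```bash
python3 -m inch '[{"dx":0,"dy":0.006,"dz":0.04,"roll":0,"gripper":5},{"dx":0,"dy":0,"dz":0,"roll":0,"gripper":5},{"dx":0.1,"dy":0,"dz":0.007,"roll":0.004,"gripper":5},{"dx":0.1,"dy":0,"dz":0.007,"roll":0,"gripper":5},{"dx":0,"dy":0,"dz":0,"roll":0,"gripper":5}]'
python3 -c "
from h import *
tc(0,-.031,.0365)"
```

```text
time_s: 22.05
ee_pos: [0.5138, -0.1481, 0.0369]
ee_rot: [-0.003, 0.997, 0.073, 0.037]
ft_force: [-1.3, 1.0, -1.8]
grip_width: 0.147
at [ 0.5138 -0.1481  0.0369] yaw 8.4 tilt [0.073 0.011] w 12.6 F [-1.3  1.  -1.8] t 22.05
 now-axes d: [0.274 0.003 0.023] roll 0.002  target-axes dx dy: 0.275 0.003
car [-0.033  -0.0307  0.0369]
```

```bash
python3 -m inch '[{"dx":0.1,"dy":0,"dz":0.008,"roll":0,"gripper":5},{"dx":0.1,"dy":0,"dz":0.008,"roll":0,"gripper":5},{"dx":0.05,"dy":0,"dz":0.004,"roll":0,"gripper":5},{"dx":0,"dy":0,"dz":0,"roll":0,"gripper":5}]'
python3 -c "
from h import *
tc(0,-.031,.0365)"
```

```text
time_s: 22.45
ee_pos: [0.5427, -0.1441, 0.0367]
ee_rot: [-0.003, 0.997, 0.073, 0.036]
ft_force: [-0.2, 0.1, -1.5]
grip_width: 0.149
at [ 0.5427 -0.1441  0.0367] yaw 8.3 tilt [0.072 0.011] w 12.8 F [-0.2  0.1 -1.5] t 22.45
 now-axes d: [0.032 0.001 0.004] roll 0.002  target-axes dx dy: 0.032 0.001
car [-0.0038 -0.0308  0.0367]
```

```bash
python3 -m inch '[{"dx":0.03,"dy":0,"dz":0.003,"roll":0,"gripper":5},{"dx":0.03,"dy":0,"dz":0.003,"roll":0,"gripper":5},{"dx":0.02,"dy":0,"dz":0.002,"roll":0,"gripper":5}]'
python3 -c "
from h import *
tc(0,-.031,.0365)"
```

```text
time_s: 22.75
ee_pos: [0.5488, -0.1435, 0.0362]
ee_rot: [-0.003, 0.997, 0.072, 0.034]
ft_force: [-25.3, -1.6, 13.4]
grip_width: 0.148
at [ 0.5488 -0.1435  0.0362] yaw 8.2 tilt [0.066 0.011] w 12.7 F [-25.3  -1.6  13.4] t 22.75
 now-axes d: [-0.019 -0.001 -0.004] roll 0.000  target-axes dx dy: -0.019 -0.001
car [ 0.0023 -0.0311  0.0362]
```

```bash
python3 -m inch '[{"dx":0,"dy":0,"dz":0.01,"roll":0,"gripper":5},{"dx":0,"dy":0,"dz":0,"roll":0,"gripper":35},{"dx":0,"dy":0,"dz":0,"roll":0,"gripper":35},{"dx":0,"dy":0,"dz":0,"roll":0,"gripper":35},{"dx":0,"dy":0,"dz":-0.2,"roll":0,"gripper":35},{"dx":0,"dy":0,"dz":-0.4,"roll":0,"gripper":35},{"dx":-0.1,"dy":0,"dz":-0.4,"roll":0,"gripper":35},{"dx":-0.2,"dy":0,"dz":-0.3,"roll":0,"gripper":50},{"dx":-0.2,"dy":0,"dz":0,"roll":0,"gripper":50},{"dx":0,"dy":0,"dz":0,"roll":0,"gripper":50},{"dx":0,"dy":0,"dz":0,"roll":0,"gripper":50}]'
python3 -c "
from h import *
togo(.4485,.326,.12,-1);gauges('wrist','20')
print('side');gauges('side','20');print(observe()['joint_pos'])"
```

```text
time_s: 23.85
ee_pos: [0.4771, -0.1546, 0.1931]
ee_rot: [-0.003, 0.997, 0.071, 0.035]
ft_force: [0.5, 0.2, 0.1]
grip_width: 0.584
at [ 0.4771 -0.1546  0.1931] yaw 8.1 tilt [0.068 0.012] w 49.9 F [0.5 0.2 0.1] t 23.85
 now-axes d: [ 0.289 -3.998  0.638] roll 0.102  target-axes dx dy: -0.308 -4.001
side
[-0.06232213  0.71296704  0.60984348  1.87624447 -0.68077519  0.70778718
 -0.47703159]
```

View pics/wrist_20.png

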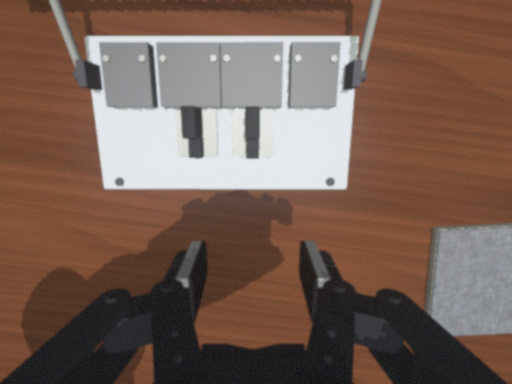

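View pics/side_20.png

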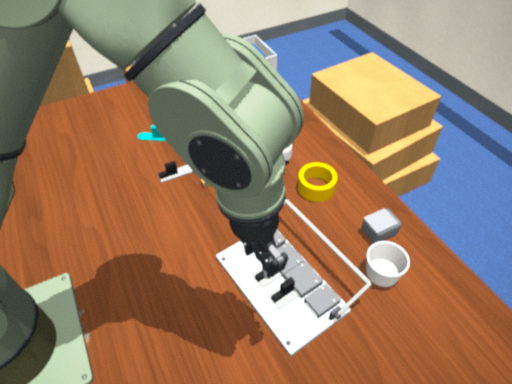

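```bash
python3 -m inch '[{"dx":0.03,"dy":-0.38,"dz":0,"roll":0,"gripper":50},{"dx":0.03,"dy":-0.38,"dz":0,"roll":0,"gripper":50},{"dx":0.03,"dy":-0.38,"dz":0,"roll":0,"gripper":50},{"dx":0.03,"dy":-0.38,"dz":0,"roll":0,"gripper":50},{"dx":0.03,"dy":-0.38,"dz":0,"roll":0,"gripper":50},{"dx":0.03,"dy":-0.38,"dz":0,"roll":0,"gripper":50},{"dx":0.03,"dy":-0.38,"dz":0,"roll":0,"gripper":50},{"dx":0.03,"dy":-0.38,"dz":0,"roll":0,"gripper":50},{"dx":0.03,"dy":-0.38,"dz":0,"roll":0,"gripper":50},{"dx":0,"dy":0,"dz":0,"roll":0,"gripper":50},{"dx":0,"dy":0,"dz":0,"roll":0,"gripper":50}]'
python3 -c "
from h import *
togo(.4485,.326,.08,-1);gauges('wrist','21')"
```

```text
time_s: 25.05
ee_pos: [0.4516, 0.2752, 0.1879]
ee_rot: [0.0, 0.997, 0.074, 0.032]
ft_force: [0.0, -0.8, 0.7]
grip_width: 0.585
at [0.4516 0.2752 0.1879] yaw 8.5 tilt [0.064 0.004] w 50.0 F [ 0.  -0.8  0.7] t 25.05
 now-axes d: [-0.021 -0.427  0.897] roll 0.105  target-axes dx dy: -0.033 -0.423
[208. 172.] L 103 W 32 origin [0.4487 0.3267] yaw -1.5 w 26.0 30.0
[203.  32.] L 72 W 33 origin [0.5954 0.3462] yaw 8.6 w 33.0 11.0
```

View pics/wrist_21.png

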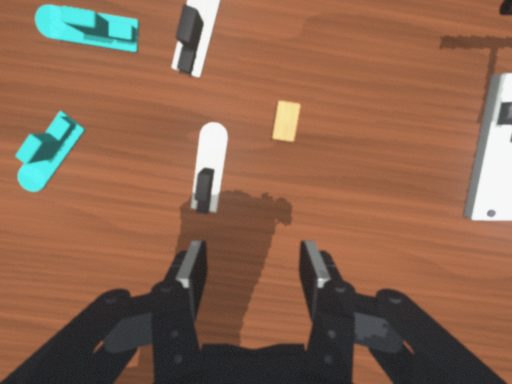

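```bash
python3 -m inch '[{"dx":0,"dy":0,"dz":0.2,"roll":0.055,"gripper":50},{"dx":0,"dy":-0.2,"dz":0.2,"roll":0.055,"gripper":50},{"dx":-0.03,"dy":-0.22,"dz":0.2,"roll":0,"gripper":50},{"dx":0,"dy":0,"dz":0.2,"roll":0,"gripper":40},{"dx":0,"dy":0,"dz":0,"roll":0,"gripper":40},{"dx":0,"dy":0,"dz":0,"roll":0,"gripper":40}]'
python3 -c "
from h import *
togo(.4487,.3267,.06,-1.2);gauges('wrist','22')"
```

```text
time_s: 25.7
ee_pos: [0.4569, 0.3227, 0.0894]
ee_rot: [-0.003, 0.999, -0.021, 0.033]
ft_force: [-0.9, -0.5, 0.5]
grip_width: 0.467
at [0.4569 0.3227 0.0894] yaw -2.4 tilt [0.065 0.004] w 39.9 F [-0.9 -0.5  0.5] t 25.7
 now-axes d: [-0.085 -0.029  0.24 ] roll -0.013  target-axes dx dy: -0.069 -0.032
[248. 208.] L 102 W 31 origin [0.4493 0.3271] yaw -1.6 w 25.0 30.0
```

View pics/wrist_22.png

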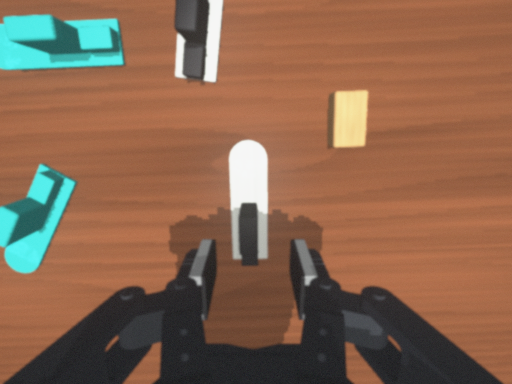

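```bash
python3 -m inch '[{"dx":-0.09,"dy":-0.035,"dz":0.2,"roll":-0.01,"gripper":40},{"dx":0,"dy":0,"dz":0.2,"roll":0,"gripper":40},{"dx":0,"dy":0,"dz":0.15,"roll":0,"gripper":40},{"dx":0,"dy":0,"dz":0,"roll":0,"gripper":40},{"dx":0,"dy":0,"dz":0,"roll":0,"gripper":40}]'
python3 -c "
from h import *
togo(.4490,.3270,.018,-1.4)"
```

```text
time_s: 26.25
ee_pos: [0.4542, 0.3265, 0.0282]
ee_rot: [-0.005, 0.999, -0.014, 0.036]
ft_force: [0.0, -1.2, 0.6]
grip_width: 0.464
at [0.4542 0.3265 0.0282] yaw -1.7 tilt [0.072 0.008] w 39.6 F [ 0.  -1.2  0.6] t 26.25
 now-axes d: [-0.049 -0.002  0.082] roll -0.003  target-axes dx dy: -0.043 -0.003
```

```bash
python3 -m inch '[{"dx":-0.045,"dy":-0.003,"dz":0.09,"roll":0,"gripper":40},{"dx":0,"dy":0,"dz":0,"roll":0,"gripper":30},{"dx":0,"dy":0,"dz":0,"roll":0,"gripper":5},{"dx":0,"dy":0,"dz":0,"roll":0,"gripper":5},{"dx":0,"dy":0,"dz":0,"roll":0,"gripper":5},{"dx":0,"dy":0,"dz":0,"roll":0,"gripper":5},{"dx":0,"dy":0,"dz":0,"roll":0,"gripper":5}]' 60
python3 -c "
from h import *
togo(.4490,.3270,.018,-1.4);snap('wrist','23')"
```

```text
time_s: 26.95
ee_pos: [0.4523, 0.3278, 0.0234]
ee_rot: [-0.007, 0.999, -0.015, 0.039]
ft_force: [-0.3, 0.7, -0.7]
grip_width: 0.149
at [0.4523 0.3278 0.0234] yaw -1.7 tilt [0.078 0.013] w 12.7 F [-0.3  0.7 -0.7] t 26.95
 now-axes d: [-0.031  0.008  0.043] roll -0.003  target-axes dx dy: -0.028 0.007
```

View pics/wrist_23.png

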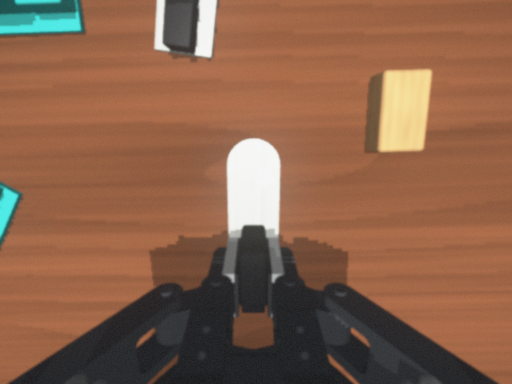

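```bash
python3 -m inch '[{"dx":0,"dy":0,"dz":-0.2,"roll":0,"gripper":5},{"dx":0,"dy":0,"dz":-0.4,"roll":0,"gripper":5},{"dx":0,"dy":0,"dz":-0.4,"roll":-0.055,"gripper":5},{"dx":0,"dy":0.37,"dz":0,"roll":-0.055,"gripper":5},{"dx":0,"dy":0.37,"dz":0,"roll":0,"gripper":5},{"dx":0,"dy":0.37,"dz":0,"roll":0,"gripper":5},{"dx":0,"dy":0.37,"dz":0,"roll":0,"gripper":5},{"dx":0,"dy":0.37,"dz":0,"roll":0,"gripper":5},{"dx":0,"dy":0.37,"dz":0,"roll":0,"gripper":5},{"dx":0,"dy":0.3,"dz":0,"roll":0,"gripper":5},{"dx":0,"dy":0,"dz":0,"roll":0,"gripper":5},{"dx":0,"dy":0,"dz":0,"roll":0,"gripper":5}]'
python3 -c "
from h import *
tc(-.058,.093,.08)"
```

```text
time_s: 28.2
ee_pos: [0.4845, 0.016, 0.1476]
ee_rot: [-0.002, 0.996, 0.077, 0.04]
ft_force: [0.6, 0.9, -1.0]
grip_width: 0.148
at [0.4845 0.016  0.1476] yaw 8.8 tilt [0.08 0.01] w 12.6 F [ 0.6  0.9 -1. ] t 28.2
 now-axes d: [-0.21   0.355  0.549] roll 0.007  target-axes dx dy: -0.162 0.358
car [-0.0386  0.1359  0.1476]
```

```bash
python3 -m inch '[{"dx":-0.1,"dy":0.19,"dz":0,"roll":0.007,"gripper":5},{"dx":-0.1,"dy":0.16,"dz":0.1,"roll":0,"gripper":5},{"dx":0,"dy":0,"dz":0.25,"roll":0,"gripper":5},{"dx":0,"dy":0,"dz":0.25,"roll":0,"gripper":5},{"dx":0,"dy":0,"dz":0,"roll":0,"gripper":5},{"dx":0,"dy":0,"dz":0,"roll":0,"gripper":5}]'
python3 -c "
from h import *
tc(-.058,.093,.045);snap('wrist','24')"
```

```text
time_s: 28.8
ee_pos: [0.4727, -0.0243, 0.0727]
ee_rot: [-0.003, 0.996, 0.075, 0.04]
ft_force: [-0.3, 0.1, 0.1]
grip_width: 0.154
at [ 0.4727 -0.0243  0.0727] yaw 8.6 tilt [0.08  0.011] w 13.1 F [-0.3  0.1  0.1] t 28.8
 now-axes d: [-0.035  0.039  0.229] roll 0.004  target-axes dx dy: -0.016 0.039
car [-0.056   0.0977  0.0727]
```

View pics/wrist_24.png

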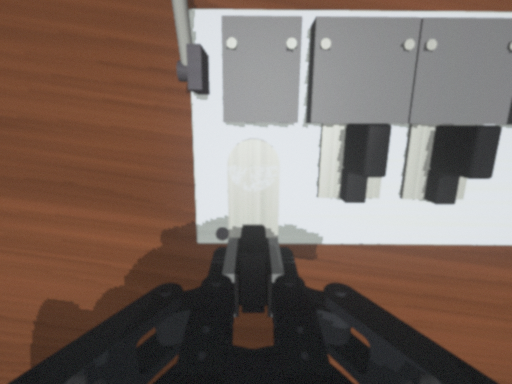

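```bash
python3 -m inch '[{"dx":-0.04,"dy":0.04,"dz":0.1,"roll":0.004,"gripper":5},{"dx":0,"dy":0,"dz":0.1,"roll":0,"gripper":5},{"dx":0,"dy":0,"dz":0.06,"roll":0,"gripper":5},{"dx":0,"dy":0,"dz":0,"roll":0,"gripper":5},{"dx":0,"dy":0,"dz":0,"roll":0,"gripper":5}]'
python3 -c "
from h import *
tc(0,.093,.0395);snap('wrist','25')"
```

```text
time_s: 29.35
ee_pos: [0.4739, -0.0269, 0.0461]
ee_rot: [-0.002, 0.996, 0.075, 0.044]
ft_force: [-0.0, 0.2, -1.2]
grip_width: 0.151
at [ 0.4739 -0.0269  0.0461] yaw 8.6 tilt [0.087 0.01 ] w 12.9 F [-0.   0.2 -1.2] t 29.35
 now-axes d: [0.454 0.019 0.095] roll 0.004  target-axes dx dy: 0.461 0.016
car [-0.0553  0.0949  0.0461]
```

View pics/wrist_25.png

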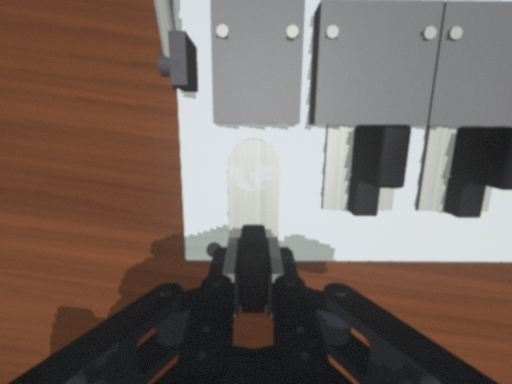

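```bash
python3 -m inch '[{"dx":0,"dy":0.017,"dz":0.05,"roll":0.003,"gripper":5},{"dx":0,"dy":0,"dz":0.012,"roll":0,"gripper":5},{"dx":0,"dy":0,"dz":0,"roll":0,"gripper":5},{"dx":0,"dy":0,"dz":0,"roll":0,"gripper":5}]'
python3 -c "
from h import *
tc(0,.093,.0395)"
```

```text
time_s: 29.8
ee_pos: [0.4755, -0.0287, 0.0393]
ee_rot: [-0.002, 0.996, 0.073, 0.045]
ft_force: [1.1, -0.5, -0.3]
grip_width: 0.148
at [ 0.4755 -0.0287  0.0393] yaw 8.4 tilt [0.089 0.01 ] w 12.6 F [ 1.1 -0.5 -0.3] t 29.8
 now-axes d: [0.448 0.001 0.039] roll 0.002  target-axes dx dy: 0.449 -0.0
car [-0.0539  0.093   0.0393]
```

```bash
python3 -m inch '[{"dx":0.1,"dy":0,"dz":0.008,"roll":0,"gripper":5},{"dx":0.1,"dy":0,"dz":0.008,"roll":0,"gripper":5},{"dx":0.1,"dy":0,"dz":0.008,"roll":0,"gripper":5},{"dx":0,"dy":0,"dz":0,"roll":0,"gripper":5}]'
python3 -c "
from h import *
tc(0,.093,.0395)"
```

```text
time_s: 30.2
ee_pos: [0.512, -0.0235, 0.0401]
ee_rot: [-0.002, 0.996, 0.072, 0.045]
ft_force: [-1.3, -0.4, -0.6]
grip_width: 0.153
at [ 0.512  -0.0235  0.0401] yaw 8.3 tilt [0.088 0.01 ] w 13.0 F [-1.3 -0.4 -0.6] t 30.2
 now-axes d: [ 0.141 -0.001  0.017] roll 0.001  target-axes dx dy: 0.142 -0.001
car [-0.017   0.0928  0.0401]
```

```bash
python3 -m inch '[{"dx":0.08,"dy":0,"dz":0.01,"roll":0,"gripper":5},{"dx":0.06,"dy":0,"dz":0.008,"roll":0,"gripper":5},{"dx":0.03,"dy":0,"dz":0.003,"roll":0,"gripper":5},{"dx":0.02,"dy":0,"dz":0.002,"roll":0,"gripper":5}]'
python3 -c "
from h import *
tc(0,.093,.0395)"
```

```text
time_s: 30.6
ee_pos: [0.5321, -0.0207, 0.0389]
ee_rot: [-0.002, 0.997, 0.072, 0.042]
ft_force: [-21.0, -3.9, 13.0]
grip_width: 0.148
at [ 0.5321 -0.0207  0.0389] yaw 8.3 tilt [0.084 0.01 ] w 12.6 F [-21.   -3.9  13. ] t 30.6
 now-axes d: [-0.027 -0.001 -0.007] roll 0.001  target-axes dx dy: -0.027 -0.001
car [0.0033 0.0928 0.0389]
```

```bash
python3 -m inch '[{"dx":0,"dy":0,"dz":0.01,"roll":0,"gripper":5},{"dx":0,"dy":0,"dz":0,"roll":0,"gripper":35},{"dx":0,"dy":0,"dz":0,"roll":0,"gripper":35},{"dx":0,"dy":0,"dz":0,"roll":0,"gripper":35},{"dx":0,"dy":0,"dz":-0.2,"roll":0,"gripper":35},{"dx":0,"dy":0,"dz":-0.4,"roll":0,"gripper":35},{"dx":0,"dy":0,"dz":-0.4,"roll":0,"gripper":35},{"dx":-0.2,"dy":0,"dz":-0.3,"roll":0,"gripper":50},{"dx":-0.2,"dy":0,"dz":0,"roll":0,"gripper":50},{"dx":0,"dy":0,"dz":0,"roll":0,"gripper":50},{"dx":0,"dy":0,"dz":0,"roll":0,"gripper":50}]'
python3 -c "
from h import *
togo(.596,.3555,.12,-9.5);snap('wrist','26')
print('side');gauges('side','26');print('scene');gauges('scene','26')"
```

```text
time_s: 31.7
ee_pos: [0.4688, -0.0303, 0.1953]
ee_rot: [-0.003, 0.997, 0.071, 0.042]
ft_force: [0.8, 0.9, -0.9]
grip_width: 0.586
at [ 0.4688 -0.0303  0.1953] yaw 8.1 tilt [0.084 0.011] w 50.1 F [ 0.8  0.9 -0.9] t 31.7
 now-axes d: [ 1.444 -3.034  0.75 ] roll 0.196  target-axes dx dy: 0.515 -3.346
side
scene
[327. 246.] L 102 W 33 origin [0.5963 0.3579] yaw -12.1 w 25.0 10.0
```

View pics/wrist_26.png

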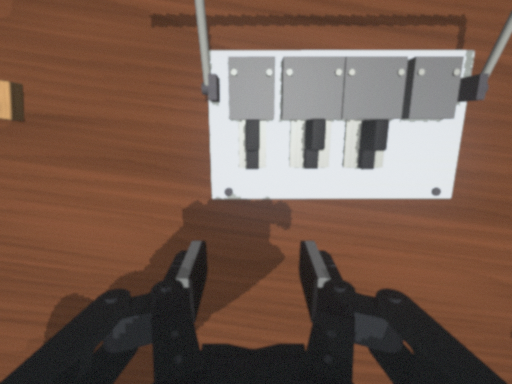

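View pics/scene_26.png

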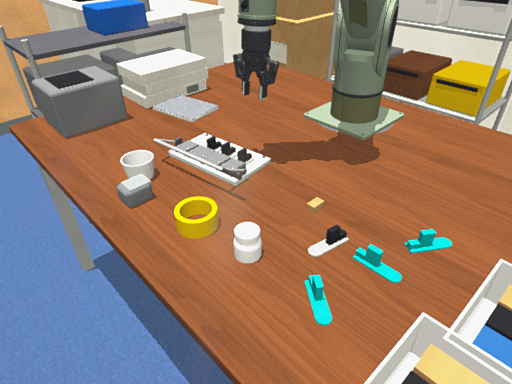

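```bash
python3 -m inch '[{"dx":0.14,"dy":-0.3,"dz":0,"roll":0,"gripper":50},{"dx":0.14,"dy":-0.3,"dz":0,"roll":0,"gripper":50},{"dx":0.14,"dy":-0.3,"dz":0,"roll":0,"gripper":50},{"dx":0.14,"dy":-0.3,"dz":0,"roll":0,"gripper":50},{"dx":0.14,"dy":-0.3,"dz":0,"roll":0,"gripper":50},{"dx":0.14,"dy":-0.3,"dz":0,"roll":0,"gripper":50},{"dx":0.14,"dy":-0.3,"dz":0,"roll":0,"gripper":50},{"dx":0.14,"dy":-0.3,"dz":0,"roll":0,"gripper":50},{"dx":0.07,"dy":-0.3,"dz":0,"roll":0,"gripper":50},{"dx":0,"dy":0,"dz":0,"roll":0.095,"gripper":50},{"dx":0,"dy":0,"dz":0,"roll":0.08,"gripper":50},{"dx":0,"dy":0,"dz":0,"roll":0,"gripper":50}]'
python3 -c "
from h import *
togo(.596,.3555,.12,-9.5);gauges('wrist','27')"
```

```text
time_s: 33.05
ee_pos: [0.569, 0.3265, 0.1968]
ee_rot: [-0.003, 0.997, -0.069, 0.038]
ft_force: [-1.1, -0.7, -0.5]
grip_width: 0.588
at [0.569  0.3265 0.1968] yaw -8.0 tilt [0.076 0.001] w 50.2 F [-1.1 -0.7 -0.5] t 33.05
 now-axes d: [ 0.141 -0.263  0.656] roll 0.017  target-axes dx dy: 0.182 -0.275
[226. 157.] L 102 W 32 origin [0.5969 0.3563] yaw -9.7 w 25.0 30.0
```

View pics/wrist_27.png

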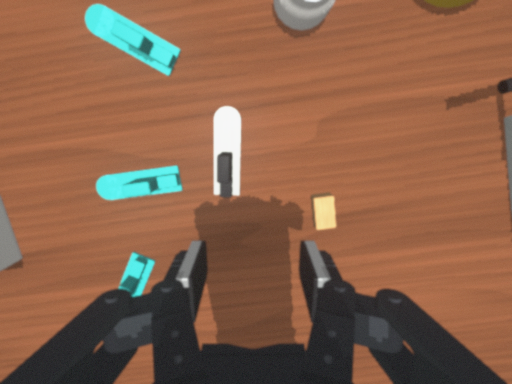

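```bash
python3 -m inch '[{"dx":0.07,"dy":-0.14,"dz":0.1,"roll":0.017,"gripper":30},{"dx":0.06,"dy":-0.14,"dz":0.2,"roll":0,"gripper":30},{"dx":0,"dy":0,"dz":0.2,"roll":0,"gripper":30},{"dx":0,"dy":0,"dz":0.2,"roll":0,"gripper":30},{"dx":0,"dy":0,"dz":0,"roll":0,"gripper":30},{"dx":0,"dy":0,"dz":0,"roll":0,"gripper":30}]'
python3 -c "
from h import *
togo(.597,.356,.06,-9.7);gauges('wrist','28')"
```

```text
time_s: 33.7
ee_pos: [0.598, 0.3566, 0.1122]
ee_rot: [-0.003, 0.997, -0.071, 0.038]
ft_force: [0.3, -0.7, -0.1]
grip_width: 0.351
at [0.598  0.3566 0.1122] yaw -8.1 tilt [0.077 0.   ] w 30.0 F [ 0.3 -0.7 -0.1] t 33.7
 now-axes d: [-0.04   0.011  0.433] roll 0.017  target-axes dx dy: -0.007 0.006
[255. 194.] L 102 W 31 origin [0.5972 0.3564] yaw -9.6 w 25.0 30.0
```

View pics/wrist_28.png

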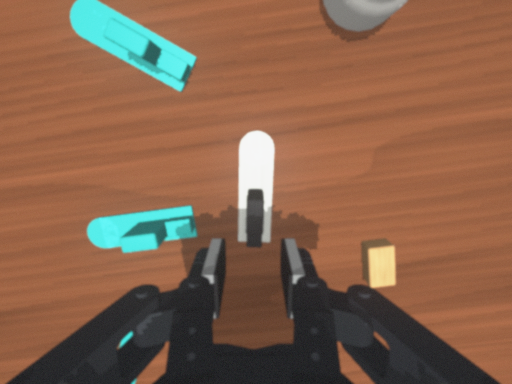

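```bash
python3 -m inch '[{"dx":-0.04,"dy":0.01,"dz":0.2,"roll":0.015,"gripper":30},{"dx":-0.01,"dy":0,"dz":0.2,"roll":0,"gripper":30},{"dx":-0.01,"dy":0,"dz":0.2,"roll":0,"gripper":30},{"dx":0,"dy":0,"dz":0,"roll":0,"gripper":30},{"dx":0,"dy":0,"dz":0,"roll":0,"gripper":30}]'
python3 -c "
from h import *
togo(.597,.3562,.02,-9.7);snap('wrist','29')"
```

```text
time_s: 34.25
ee_pos: [0.5988, 0.3575, 0.046]
ee_rot: [-0.006, 0.996, -0.08, 0.042]
ft_force: [-0.7, -0.2, 1.3]
grip_width: 0.355
at [0.5988 0.3575 0.046 ] yaw -9.2 tilt [0.084 0.005] w 30.3 F [-0.7 -0.2  1.3] t 34.25
 now-axes d: [-0.03   0.017  0.215] roll 0.005  target-axes dx dy: -0.013 0.013
```

View pics/wrist_29.png

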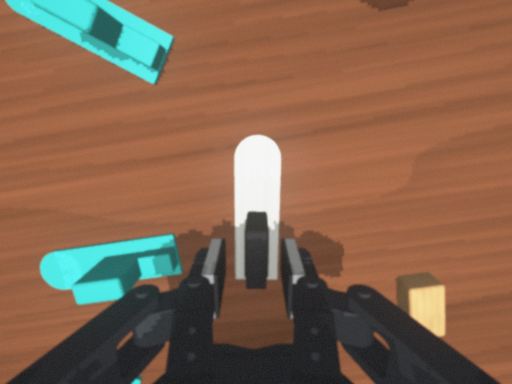

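```bash
python3 -m inch '[{"dx":-0.03,"dy":0.02,"dz":0.12,"roll":0.005,"gripper":30},{"dx":0,"dy":0,"dz":0.1,"roll":0,"gripper":30},{"dx":0,"dy":0,"dz":0,"roll":0,"gripper":5},{"dx":0,"dy":0,"dz":0,"roll":0,"gripper":5},{"dx":0,"dy":0,"dz":0,"roll":0,"gripper":5},{"dx":0,"dy":0,"dz":0,"roll":0,"gripper":5},{"dx":0,"dy":0,"dz":0,"roll":0,"gripper":5}]' 60
python3 -c "
from h import *
togo(.597,.3562,.02,-9.7);snap('wrist','30')"
```

```text
time_s: 35.0
ee_pos: [0.5981, 0.3566, 0.0214]
ee_rot: [-0.007, 0.996, -0.084, 0.043]
ft_force: [0.7, 0.4, -1.1]
grip_width: 0.148
at [0.5981 0.3566 0.0214] yaw -9.7 tilt [0.087 0.007] w 12.7 F [ 0.7  0.4 -1.1] t 35.0
 now-axes d: [-0.009  0.005  0.01 ] roll 0.000  target-axes dx dy: -0.008 0.005
```

View pics/wrist_30.png

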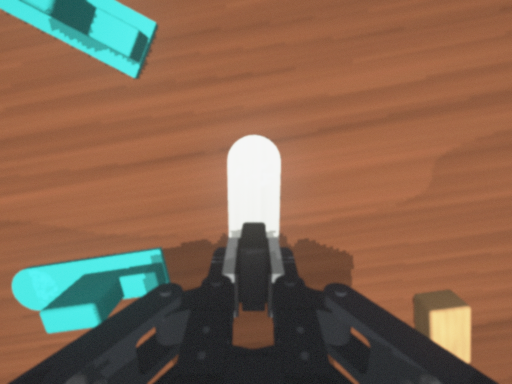

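```bash
python3 -m inch '[{"dx":0,"dy":0,"dz":-0.2,"roll":0,"gripper":5},{"dx":0,"dy":0,"dz":-0.4,"roll":0,"gripper":5},{"dx":0,"dy":0,"dz":-0.4,"roll":0,"gripper":5},{"dx":0,"dy":0,"dz":-0.1,"roll":-0.09,"gripper":5},{"dx":0,"dy":0,"dz":0,"roll":-0.09,"gripper":5},{"dx":-0.12,"dy":0.37,"dz":0,"roll":-0.02,"gripper":5},{"dx":-0.12,"dy":0.37,"dz":0,"roll":0,"gripper":5},{"dx":-0.12,"dy":0.37,"dz":0,"roll":0,"gripper":5},{"dx":-0.12,"dy":0.37,"dz":0,"roll":0,"gripper":5},{"dx":-0.12,"dy":0.37,"dz":0,"roll":0,"gripper":5},{"dx":-0.12,"dy":0.37,"dz":0,"roll":0,"gripper":5},{"dx":0,"dy":0,"dz":0,"roll":0,"gripper":5}]'
python3 -c "
from h import *
tc(-.058,-.093,.12);gauges('scene','31')"
```

```text
time_s: 36.25
ee_pos: [0.5393, 0.0694, 0.1528]
ee_rot: [0.001, 0.996, 0.082, 0.045]
ft_force: [0.8, 1.6, -0.1]
grip_width: 0.151
at [0.5393 0.0694 0.1528] yaw 9.4 tilt [0.09  0.005] w 12.9 F [ 0.8  1.6 -0.1] t 36.25
 now-axes d: [-0.746  2.266  0.23 ] roll 0.013  target-axes dx dy: -0.677 2.283
car [0.0232 0.1809 0.1528]
```

View pics/scene_31.png

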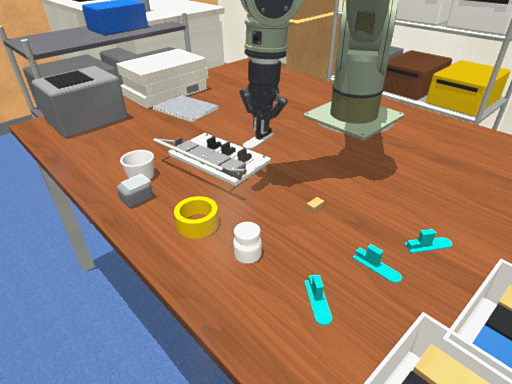

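```bash
python3 -m inch '[{"dx":-0.11,"dy":0.33,"dz":0,"roll":0.01,"gripper":5},{"dx":-0.11,"dy":0.33,"dz":0,"roll":0,"gripper":5},{"dx":-0.11,"dy":0.33,"dz":0,"roll":0,"gripper":5},{"dx":-0.11,"dy":0.33,"dz":0,"roll":0,"gripper":5},{"dx":-0.11,"dy":0.33,"dz":0,"roll":0,"gripper":5},{"dx":-0.1,"dy":0.33,"dz":0,"roll":0,"gripper":5},{"dx":-0.05,"dy":0.15,"dz":0.1,"roll":0,"gripper":5},{"dx":0,"dy":0,"dz":0,"roll":0,"gripper":5},{"dx":0,"dy":0,"dz":0,"roll":0,"gripper":5}]'
python3 -c "
from h import *
tc(-.058,-.093,.075)"
```

```text
time_s: 37.2
ee_pos: [0.5008, -0.1946, 0.1333]
ee_rot: [-0.001, 0.996, 0.081, 0.047]
ft_force: [0.5, 0.4, -0.1]
grip_width: 0.148
at [ 0.5008 -0.1946  0.1333] yaw 9.3 tilt [0.092 0.01 ] w 12.7 F [ 0.5  0.4 -0.1] t 37.2
 now-axes d: [-0.094  0.148  0.48 ] roll 0.012  target-axes dx dy: -0.046 0.151
car [-0.0525 -0.0749  0.1333]
```

```bash
python3 -m inch '[{"dx":-0.1,"dy":0.15,"dz":0.1,"roll":0.012,"gripper":5},{"dx":0,"dy":0,"dz":0.2,"roll":0,"gripper":5},{"dx":0,"dy":0,"dz":0.2,"roll":0,"gripper":5},{"dx":0,"dy":0,"dz":0,"roll":0,"gripper":5},{"dx":0,"dy":0,"dz":0,"roll":0,"gripper":5}]'
python3 -c "
from h import *
tc(-.058,-.093,.042);snap('wrist','32')"
```

```text
time_s: 37.7
ee_pos: [0.5015, -0.207, 0.0728]
ee_rot: [-0.003, 0.996, 0.076, 0.048]
ft_force: [0.5, 0.0, -0.7]
grip_width: 0.152
at [ 0.5015 -0.207   0.0728] yaw 8.7 tilt [0.095 0.012] w 13.0 F [ 0.5  0.  -0.7] t 37.7
 now-axes d: [-0.062  0.047  0.252] roll 0.005  target-axes dx dy: -0.037 0.048
car [-0.0536 -0.0872  0.0728]
```

View pics/wrist_32.png

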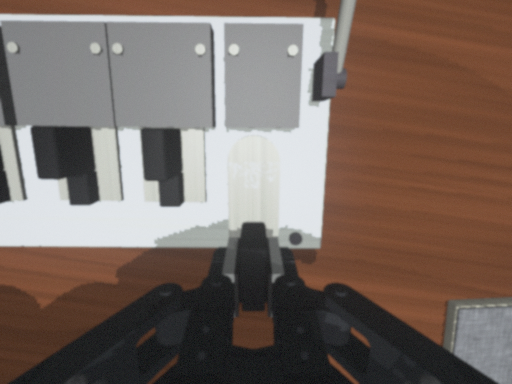

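```bash
python3 -m inch '[{"dx":-0.07,"dy":0.047,"dz":0.1,"roll":0.005,"gripper":5},{"dx":0,"dy":0,"dz":0.1,"roll":0,"gripper":5},{"dx":0,"dy":0,"dz":0.06,"roll":0,"gripper":5},{"dx":0,"dy":0,"dz":0,"roll":0,"gripper":5},{"dx":0,"dy":0,"dz":0,"roll":0,"gripper":5}]'
python3 -c "
from h import *
tc(0,-.093,.0375);snap('wrist','33')"
```

```text
time_s: 38.25
ee_pos: [0.5001, -0.2115, 0.0434]
ee_rot: [-0.002, 0.996, 0.074, 0.05]
ft_force: [-0.5, 0.2, 0.3]
grip_width: 0.149
at [ 0.5001 -0.2115  0.0434] yaw 8.5 tilt [0.1   0.012] w 12.7 F [-0.5  0.2  0.3] t 38.25
 now-axes d: [0.456 0.015 0.095] roll 0.003  target-axes dx dy: 0.464 0.013
car [-0.0556 -0.0915  0.0434]
```

View pics/wrist_33.png

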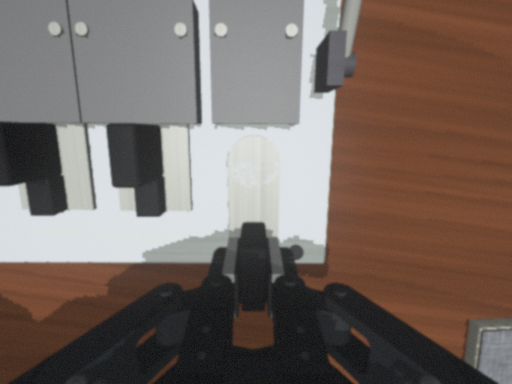

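```bash
python3 -m inch '[{"dx":0,"dy":0.014,"dz":0.05,"roll":0.002,"gripper":5},{"dx":0,"dy":0,"dz":0.006,"roll":0,"gripper":5},{"dx":0,"dy":0,"dz":0,"roll":0,"gripper":5},{"dx":0,"dy":0,"dz":0,"roll":0,"gripper":5}]'
python3 -c "
from h import *
tc(0,-.093,.0375)"
```

```text
time_s: 38.7
ee_pos: [0.5015, -0.2131, 0.0368]
ee_rot: [-0.002, 0.996, 0.072, 0.051]
ft_force: [0.4, 0.3, -1.2]
grip_width: 0.154
at [ 0.5015 -0.2131  0.0368] yaw 8.3 tilt [0.101 0.011] w 13.2 F [ 0.4  0.3 -1.2] t 38.7
 now-axes d: [ 0.452 -0.002  0.04 ] roll 0.001  target-axes dx dy: 0.453 -0.002
car [-0.0544 -0.0933  0.0368]
```

```bash
python3 -m inch '[{"dx":0.1,"dy":0,"dz":0.008,"roll":0,"gripper":5},{"dx":0.1,"dy":0,"dz":0.008,"roll":0,"gripper":5},{"dx":0.1,"dy":0,"dz":0.009,"roll":0,"gripper":5},{"dx":0,"dy":0,"dz":0,"roll":0,"gripper":5}]'
python3 -c "
from h import *
tc(0,-.093,.0375)"
```

```text
time_s: 39.1
ee_pos: [0.5381, -0.208, 0.0379]
ee_rot: [-0.002, 0.996, 0.072, 0.051]
ft_force: [-0.2, 0.3, -0.4]
grip_width: 0.151
at [ 0.5381 -0.208   0.0379] yaw 8.3 tilt [0.101 0.011] w 12.9 F [-0.2  0.3 -0.4] t 39.1
 now-axes d: [ 0.144 -0.003  0.018] roll 0.001  target-axes dx dy: 0.145 -0.004
car [-0.0175 -0.0934  0.0379]
```

```bash
python3 -m inch '[{"dx":0.08,"dy":0,"dz":0.01,"roll":0,"gripper":5},{"dx":0.06,"dy":0,"dz":0.008,"roll":0,"gripper":5},{"dx":0.02,"dy":0,"dz":0.003,"roll":0,"gripper":5},{"dx":0.02,"dy":0,"dz":0.002,"roll":0,"gripper":5}]'
python3 -c "
from h import *
tc(0,-.093,.0395)"
```

```text
time_s: 39.5
ee_pos: [0.5566, -0.2057, 0.0372]
ee_rot: [-0.002, 0.996, 0.071, 0.048]
ft_force: [-24.5, 0.4, 13.5]
grip_width: 0.148
at [ 0.5566 -0.2057  0.0372] yaw 8.2 tilt [0.096 0.011] w 12.6 F [-24.5   0.4  13.5] t 39.5
 now-axes d: [-0.007 -0.007 -0.02 ] roll -0.000  target-axes dx dy: -0.009 -0.007
car [ 0.0011 -0.0938  0.0372]
```

Contact where predicted. Release, rise and inspect.

```bash
python3 -m inch '[{"dx":0,"dy":0,"dz":0.01,"roll":0,"gripper":5},{"dx":0,"dy":0,"dz":0,"roll":0,"gripper":35},{"dx":0,"dy":0,"dz":0,"roll":0,"gripper":35},{"dx":0,"dy":0,"dz":0,"roll":0,"gripper":35},{"dx":0,"dy":0,"dz":-0.2,"roll":0,"gripper":35},{"dx":0,"dy":0,"dz":-0.4,"roll":0,"gripper":35},{"dx":0,"dy":0,"dz":-0.4,"roll":0,"gripper":35},{"dx":-0.2,"dy":-0.1,"dz":-0.35,"roll":0,"gripper":45},{"dx":-0.2,"dy":-0.3,"dz":0,"roll":0,"gripper":45},{"dx":0,"dy":-0.3,"dz":0,"roll":0,"gripper":45},{"dx":0,"dy":0,"dz":0,"roll":0,"gripper":45},{"dx":0,"dy":0,"dz":0,"roll":0,"gripper":45}]'
python3 -c "
from h import *
tc(0,0,.2);im,c=snap('wrist','34');snap('side','34')
crop(im,150,20,350,160,4,'w34.png')"
```

```text
time_s: 40.7
ee_pos: [0.478, -0.1304, 0.198]
ee_rot: [-0.003, 0.996, 0.069, 0.049]
ft_force: [0.0, -0.4, -0.5]
grip_width: 0.528
at [ 0.478  -0.1304  0.198 ] yaw 8.0 tilt [0.097 0.012] w 45.1 F [ 0.  -0.4 -0.5] t 40.7
 now-axes d: [ 0.548 -0.069  0.037] roll -0.002  target-axes dx dy: 0.55 -0.067
car [-0.066  -0.0081  0.198 ]
```

View pics/wrist_34.png

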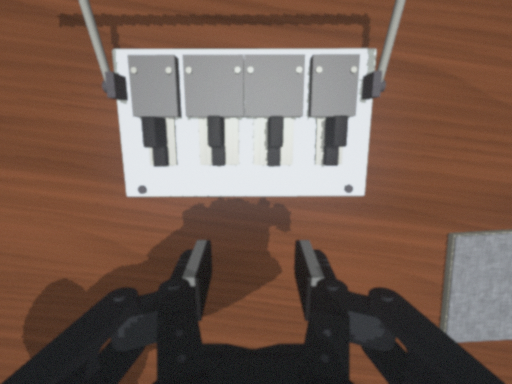

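View pics/side_34.png

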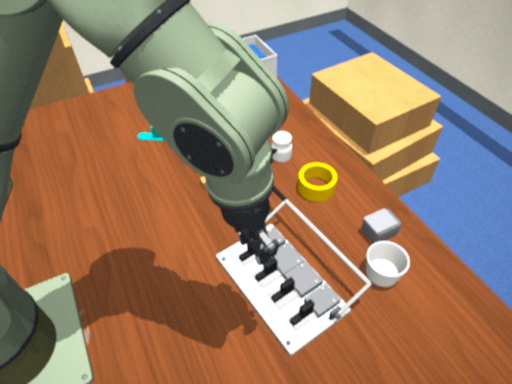

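```bash
python3 - <<'E'
from h import *
c=camera_info('wrist')
for u,v in [(168,165),(219,165),(274,165),(328,165)]: print(car(onz(c,u,v,.019)).round(4))
for u,v in [(132,116),(216,117),(334,116),(178,117)]: print('block',car(onz(c,u,v,.033)).round(4))
print('near edge',car(onz(c,245,195,.015)).round(4))
E
```

```text
[-0.037   0.0863  0.019 ]
[-0.0372  0.0289  0.019 ]
[-0.0375 -0.0331  0.019 ]
[-0.0377 -0.0939  0.019 ]
block [0.0158 0.1162 0.033 ]
block [0.0145 0.029  0.033 ]
block [ 0.0151 -0.0938  0.033 ]
block [0.0146 0.0685 0.033 ]
near edge [-0.0729  0.      0.015 ]
```

View pics/w34.png

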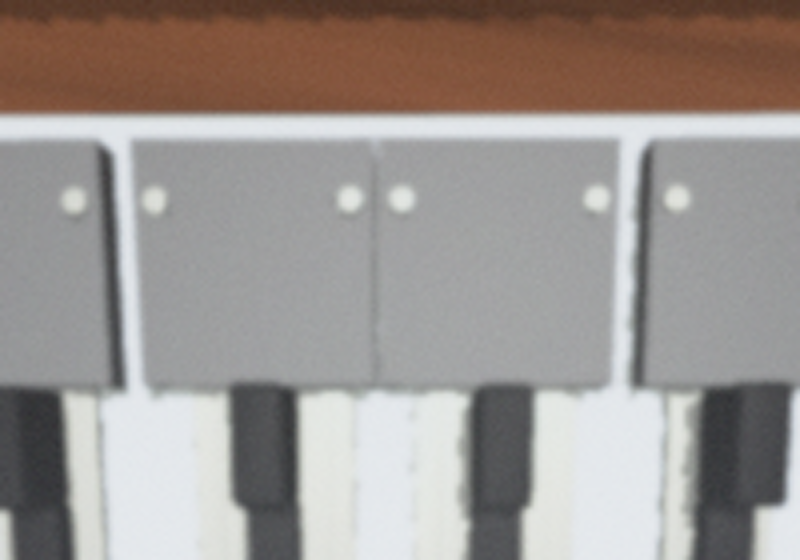

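```bash
python3 -m inch '[{"dx":0.3,"dy":-0.11,"dz":0,"roll":0,"gripper":45},{"dx":0.3,"dy":-0.11,"dz":0,"roll":0,"gripper":45},{"dx":0.3,"dy":-0.11,"dz":0,"roll":0,"gripper":45},{"dx":0.3,"dy":-0.11,"dz":0,"roll":0,"gripper":45},{"dx":0.3,"dy":-0.11,"dz":0,"roll":0,"gripper":45},{"dx":0,"dy":0,"dz":0,"roll":-0.095,"gripper":45},{"dx":0,"dy":0,"dz":0,"roll":-0.095,"gripper":45},{"dx":0,"dy":0,"dz":0,"roll":-0.095,"gripper":45},{"dx":0,"dy":0,"dz":0,"roll":-0.095,"gripper":45},{"dx":0,"dy":0,"dz":0,"roll":-0.095,"gripper":45},{"dx":0,"dy":0,"dz":0,"roll":-0.095,"gripper":45}]'
python3 -m inch '[{"dx":0,"dy":0,"dz":0,"roll":-0.095,"gripper":45},{"dx":0,"dy":0,"dz":0,"roll":-0.095,"gripper":45},{"dx":0,"dy":0,"dz":0,"roll":-0.095,"gripper":45},{"dx":0,"dy":0,"dz":0,"roll":-0.095,"gripper":45},{"dx":0,"dy":0,"dz":0,"roll":-0.05,"gripper":45},{"dx":0,"dy":0,"dz":0,"roll":0,"gripper":45}]'
python3 -c "
from h import *
tc(.126,.166,.1,98.2);snap('wrist','35');print(observe()['joint_pos'])"
```

```text
time_s: 41.9
ee_pos: [0.6547, -0.0477, 0.2107]
ee_rot: [0.021, 0.869, 0.493, 0.041]
ft_force: [0.0, -1.0, -0.4]
grip_width: 0.527
time_s: 42.5
ee_pos: [0.6555, -0.0548, 0.2081]
ee_rot: [0.034, 0.653, 0.756, 0.03]
ft_force: [-0.3, 0.6, 0.2]
grip_width: 0.528
at [ 0.6555 -0.0548  0.2081] yaw 98.3 tilt [0.09  0.001] w 45.1 F [-0.3  0.6  0.2] t 42.5
 now-axes d: [ 1.049 -0.032  0.889] roll 0.001  target-axes dx dy: 1.038 0.046
car [0.1205 0.0414 0.2081]
[-0.10405259  0.84640902  0.3250564   1.30230725 -0.31109432  0.95115211
  0.41996233]
```

View pics/wrist_35.png

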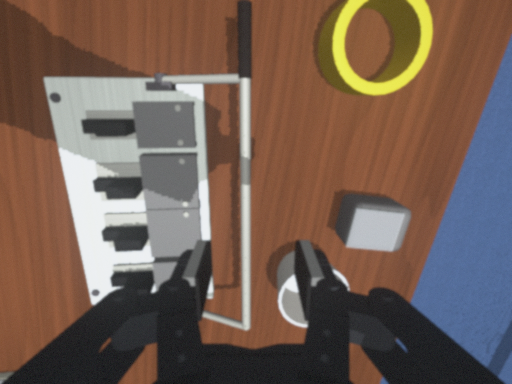

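```bash
python3 - <<'E'
from h import *
c=camera_info('wrist')
for z in (.05,.06,.07):
  print(car(onz(c,245,38,z)).round(4),car(onz(c,245,75,z)).round(4),car(onz(c,246,3,z)).round(4))
E
python3 -m inch '[{"dx":0.26,"dy":-0.005,"dz":0,"roll":0,"gripper":45},{"dx":0.26,"dy":-0.005,"dz":0,"roll":0,"gripper":45},{"dx":0.26,"dy":-0.005,"dz":0,"roll":0,"gripper":45},{"dx":0.25,"dy":-0.005,"dz":0,"roll":0,"gripper":45},{"dx":0,"dy":0,"dz":0.3,"roll":0,"gripper":45},{"dx":0,"dy":0,"dz":0.3,"roll":0,"gripper":45},{"dx":0,"dy":0,"dz":0,"roll":0,"gripper":45},{"dx":0,"dy":0,"dz":0,"roll":0,"gripper":45}]'
python3 -c "
from h import *
tc(.126,.166,.06,98.2);snap('wrist','36')"
```

```text
[0.129  0.1725 0.05  ] [0.1287 0.1411 0.05  ] [0.1301 0.2001 0.05  ]
[0.1283 0.1708 0.06  ] [0.1281 0.1405 0.06  ] [0.1294 0.1976 0.06  ]
[0.1276 0.1692 0.07  ] [0.1274 0.1399 0.07  ] [0.1287 0.195  0.07  ]
time_s: 43.35
ee_pos: [0.6438, 0.0682, 0.1325]
ee_rot: [0.035, 0.665, 0.745, 0.03]
ft_force: [-0.8, -0.7, 0.9]
grip_width: 0.521
at [0.6438 0.0682 0.1325] yaw 96.5 tilt [ 0.091 -0.002] w 44.5 F [-0.8 -0.7  0.9] t 43.35
 now-axes d: [ 0.017 -0.059  0.601] roll -0.019  target-axes dx dy: 0.01 -0.004
car [0.1265 0.1648 0.1325]
```

View pics/wrist_36.png

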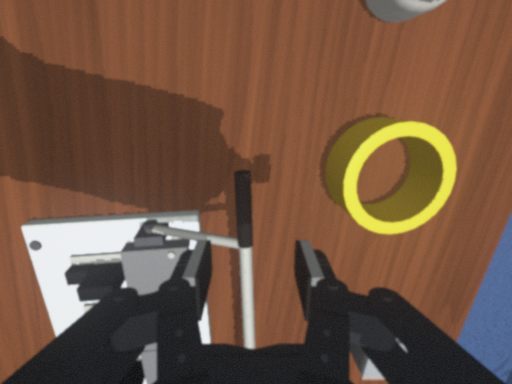

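```bash
python3 -m inch '[{"dx":0.01,"dy":-0.04,"dz":0.25,"roll":-0.015,"gripper":45},{"dx":0,"dy":0,"dz":0.2,"roll":0,"gripper":45},{"dx":0,"dy":0,"dz":0.1,"roll":0,"gripper":45},{"dx":0,"dy":0,"dz":0,"roll":0,"gripper":45},{"dx":0,"dy":0,"dz":0,"roll":0,"gripper":45}]'
python3 -c "
from h import *
tc(.128,.166,.047,98.2);snap('wrist','37')"
```

```text
time_s: 43.9
ee_pos: [0.6486, 0.0672, 0.0726]
ee_rot: [0.038, 0.658, 0.752, 0.033]
ft_force: [0.4, 0.9, -0.3]
grip_width: 0.53
at [0.6486 0.0672 0.0726] yaw 97.6 tilt [ 0.1   -0.001] w 45.3 F [ 0.4  0.9 -0.3] t 43.9
 now-axes d: [ 0.027 -0.047  0.21 ] roll -0.007  target-axes dx dy: 0.024 -0.026
car [0.1311 0.1631 0.0726]
```

View pics/wrist_37.png

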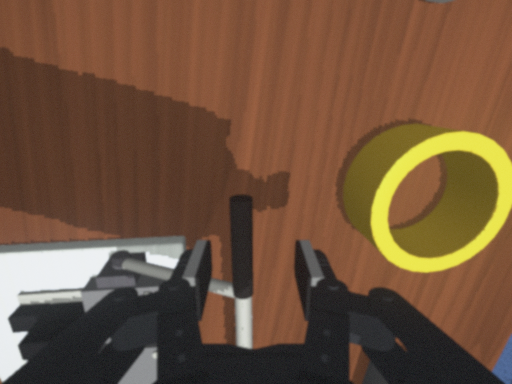

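```bash
python3 -m inch '[{"dx":0.06,"dy":-0.045,"dz":0.12,"roll":-0.005,"gripper":45},{"dx":0,"dy":0,"dz":0.1,"roll":0,"gripper":45},{"dx":0,"dy":0,"dz":0,"roll":0,"gripper":45},{"dx":0,"dy":0,"dz":0,"roll":0,"gripper":45}]'
python3 -c "
from h import *
tc(.128,.168,.047,98.2);snap('wrist','38')"
```

```text
time_s: 44.35
ee_pos: [0.6471, 0.0733, 0.049]
ee_rot: [0.04, 0.655, 0.754, 0.034]
ft_force: [0.1, 0.5, -0.6]
grip_width: 0.527
at [0.6471 0.0733 0.049 ] yaw 98.0 tilt [ 0.106 -0.001] w 45.0 F [ 0.1  0.5 -0.6] t 44.35
 now-axes d: [-0.011 -0.023  0.015] roll -0.002  target-axes dx dy: -0.011 -0.021
car [0.1305 0.1694 0.049 ]
```

View pics/wrist_38.png

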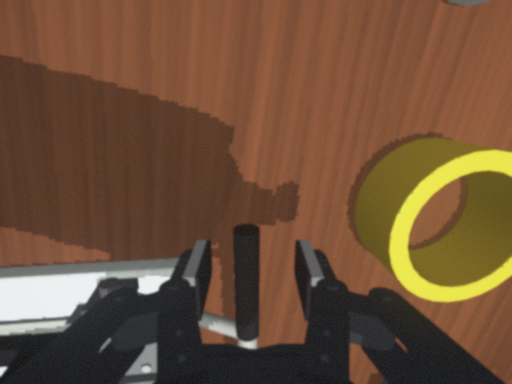

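Stub (cols 233–260, rows 225–338) is between the fingers. Close.

```bash
python3 -m inch '[{"dx":0,"dy":-0.02,"dz":0.01,"roll":0,"gripper":25},{"dx":0,"dy":0,"dz":0,"roll":0,"gripper":5},{"dx":0,"dy":0,"dz":0,"roll":0,"gripper":5},{"dx":0,"dy":0,"dz":0,"roll":0,"gripper":5},{"dx":0,"dy":0,"dz":0,"roll":0,"gripper":5},{"dx":0,"dy":0,"dz":0,"roll":0,"gripper":5}]' 40
cat >> h.py <<'E'
def keec(hz=.027,hx=.045,off=.013,n=5,st=.2):
    p,R,o=tool(); g=car(p-off*R[:,2]); a=np.arctan2(g[2]-hz,-(g[0]-hx)); r=np.hypot(g[2]-hz,g[0]-hx)
    print("grip car",g.round(4),"theta",a.round(3),"r",r.round(4),"F",o["ft_force"].round(1),"toolz",R[:,2].round(3),"w",(o["grip_width"]*85.4).round(1))
    q=g;out=[]
    for k in range(1,n+1):
        t=a-st*k; m=np.array([hx-.091*np.cos(t),g[1],hz+.091*np.sin(t)]); d=m-q; q=m
        out.append(((R.T@(X*d[0]+Y*d[1]+np.array([0,0,d[2]])))/.12).round(3).tolist())
    print(out)
E
python3 -c "
from h import *
keec()"
```

```text
time_s: 45.0
ee_pos: [0.6446, 0.0723, 0.0483]
ee_rot: [0.04, 0.655, 0.754, 0.034]
ft_force: [-0.9, -0.2, -2.6]
grip_width: 0.125Traceback (most recent call last):
  File "<string>", line 3, in <module>
    keec()
    ~~~~^^
  File "h.py", line 70, in keec
    print("grip car",g.round(4),"theta",a.round(3),"r",r.round(4),"F",o["ft_force"].round(1),"toolz",R[:,2].round(3),"w",(o["grip_width"]*85.4).round(1))
                                                                                                                         ^^^^^^^^^^^^^^^^^^^^^^^^^^^^
AttributeError: 'float' object has no attribute 'round'
```

```bash
sed -i 's/(o\["grip_width"\]\*85.4).round(1)/round(o["grip_width"]*85.4,1)/' h.py
python3 -c "
from h import *
keec()"
```

```text
grip car [0.1266 0.169  0.0612] theta 2.744 r 0.0884 F [-0.9 -0.2 -2.6] toolz [ 0.106 -0.001 -0.994] w 10.7
[[-0.002, -0.038, -0.146], [-0.002, -0.085, -0.126], [-0.002, -0.108, -0.106], [-0.002, -0.127, -0.083], [-0.001, -0.141, -0.056]]
```

```bash
python3 -m inch '[{"dx":0,"dy":-0.05,"dz":-0.14,"roll":0,"gripper":5},{"dx":0,"dy":-0.085,"dz":-0.125,"roll":0,"gripper":5},{"dx":0,"dy":-0.108,"dz":-0.105,"roll":0,"gripper":5},{"dx":0,"dy":0,"dz":0,"roll":0,"gripper":5}]'
python3 -c "
from h import *
keec()"
```

```text
time_s: 45.4
ee_pos: [0.609, 0.0673, 0.0893]
ee_rot: [0.04, 0.655, 0.754, 0.033]
ft_force: [-3.7, -0.2, -3.4]
grip_width: 0.12
grip car [0.0906 0.1691 0.1022] theta 2.116 r 0.0879 F [-3.7 -0.2 -3.4] toolz [ 0.102 -0.003 -0.995] w 10.2
[[-0.002, -0.114, -0.099], [-0.001, -0.142, -0.051], [-0.001, -0.15, -0.022], [-0.0, -0.151, 0.008], [0.0, -0.147, 0.038]]
```

```bash
python3 -m inch '[{"dx":0,"dy":-0.12,"dz":-0.085,"roll":0,"gripper":5},{"dx":0,"dy":-0.142,"dz":-0.05,"roll":0,"gripper":5},{"dx":0,"dy":-0.15,"dz":-0.022,"roll":0,"gripper":5},{"dx":0,"dy":-0.15,"dz":0.008,"roll":0,"gripper":5},{"dx":0,"dy":0,"dz":0,"roll":0,"gripper":5}]'
python3 -c "
from h import *
keec()"
```

```text
time_s: 45.9
ee_pos: [0.5434, 0.0578, 0.1027]
ee_rot: [0.044, 0.655, 0.753, 0.036]
ft_force: [1.3, 0.7, -9.6]
grip_width: 0.128
grip car [0.0242 0.1691 0.1156] theta 1.34 r 0.091 F [ 1.3  0.7 -9.6] toolz [ 0.114 -0.003 -0.993] w 10.9
[[0.0, -0.148, 0.033], [0.001, -0.138, 0.061], [0.001, -0.123, 0.088], [0.002, -0.103, 0.111], [0.002, -0.079, 0.129]]
```

```bash
python3 -m inch '[{"dx":0,"dy":-0.148,"dz":0.038,"roll":0,"gripper":5},{"dx":0,"dy":-0.138,"dz":0.061,"roll":0,"gripper":5},{"dx":0,"dy":-0.123,"dz":0.088,"roll":0,"gripper":5},{"dx":0,"dy":0,"dz":0,"roll":0,"gripper":5}]'
python3 -c "
from h import *
keec()"
```

```text
time_s: 46.3
ee_pos: [0.5007, 0.0517, 0.0759]
ee_rot: [0.046, 0.655, 0.753, 0.039]
ft_force: [-6.7, -0.3, 6.5]
grip_width: 0.126
grip car [-0.019   0.1692  0.0888] theta 0.768 r 0.089 F [-6.7 -0.3  6.5] toolz [ 0.12  -0.001 -0.993] w 10.8
[[0.001, -0.118, 0.094], [0.002, -0.084, 0.126], [0.002, -0.057, 0.14], [0.003, -0.028, 0.149], [0.003, 0.002, 0.151]]
```

```bash
python3 -m inch '[{"dx":0,"dy":-0.11,"dz":0.1,"roll":0,"gripper":5},{"dx":0,"dy":-0.084,"dz":0.126,"roll":0,"gripper":5},{"dx":0,"dy":-0.057,"dz":0.14,"roll":0,"gripper":5},{"dx":0,"dy":0,"dz":0,"roll":0,"gripper":5}]'
python3 -c "
from h import *
keec();p,R,o=tool();print(p)"
```

```text
time_s: 46.7
ee_pos: [0.4762, 0.0483, 0.0302]
ee_rot: [0.037, 0.656, 0.753, 0.033]
ft_force: [0.4, -2.8, -0.1]
grip_width: 0.121
grip car [-0.0435  0.1692  0.0431] theta 0.18 r 0.09 F [ 0.4 -2.8 -0.1] toolz [ 0.099  0.    -0.995] w 10.3
[[0.002, -0.035, 0.147], [0.002, 0.003, 0.151], [0.002, 0.033, 0.148], [0.002, 0.062, 0.138], [0.002, 0.088, 0.123]]
[0.47620228 0.04830012 0.03017563]
```

```bash
python3 -m inch '[{"dx":0,"dy":-0.018,"dz":0.07,"roll":0,"gripper":5},{"dx":0,"dy":-0.012,"dz":0.06,"roll":0,"gripper":5},{"dx":0,"dy":0,"dz":0.02,"roll":0,"gripper":5},{"dx":0,"dy":0,"dz":0,"roll":0,"gripper":5}]'
python3 -c "
from h import *
keec();p,R,o=tool();print(p)"
```

```text
time_s: 47.1
ee_pos: [0.4734, 0.048, 0.0122]
ee_rot: [0.027, 0.657, 0.753, 0.025]
ft_force: [-7.2, -1.5, 3.1]
grip_width: 0.122
grip car [-0.046   0.1693  0.0252] theta -0.02 r 0.091 F [-7.2 -1.5  3.1] toolz [ 0.074  0.001 -0.997] w 10.4
[[0.001, 0.007, 0.151], [0.002, 0.037, 0.147], [0.002, 0.065, 0.137], [0.002, 0.091, 0.121], [0.002, 0.113, 0.1]]
[0.47336882 0.04797097 0.01221694]
```

```bash
python3 -m inch '[{"dx":0,"dy":0,"dz":0.025,"roll":0,"gripper":5},{"dx":0,"dy":0,"dz":0.025,"roll":0,"gripper":5},{"dx":0,"dy":0,"dz":0.02,"roll":0,"gripper":5}]'
python3 -c "
from h import *
keec();p,R,o=tool();print(p)"
```

```text
time_s: 47.4
ee_pos: [0.4732, 0.048, 0.003]
ee_rot: [0.024, 0.658, 0.753, 0.022]
ft_force: [-9.4, -2.3, 3.1]
grip_width: 0.119
grip car [-0.0461  0.1693  0.016 ] theta -0.121 r 0.0918 F [-9.4 -2.3  3.1] toolz [ 0.066  0.002 -0.998] w 10.2
[[0.001, 0.03, 0.149], [0.001, 0.053, 0.142], [0.002, 0.08, 0.129], [0.002, 0.104, 0.11], [0.002, 0.124, 0.087]]
[0.47319443 0.04801549 0.00298984]
```

```bash
python3 -m inch '[{"dx":0,"dy":0,"dz":-0.01,"roll":0,"gripper":5},{"dx":0,"dy":0,"dz":-0.02,"roll":0,"gripper":35},{"dx":0,"dy":0,"dz":0,"roll":0,"gripper":40},{"dx":0,"dy":0,"dz":0,"roll":0,"gripper":40},{"dx":0,"dy":0,"dz":0,"roll":0,"gripper":40}]'
python3 -c "
from h import *
p,R,o=tool();print(p,o['ft_force'],o['grip_width']);snap('wrist','39');snap('side','39')
crop(cv2.imread('pics/side_39.png')[:,:,::-1],190,190,370,330,4,'s39.png')"
```

```text
time_s: 47.9
ee_pos: [0.4764, 0.0484, 0.006]
ee_rot: [0.024, 0.658, 0.752, 0.023]
ft_force: [-0.3, 0.5, 0.4]
grip_width: 0.468
[0.4763724  0.04843128 0.00603007] [-0.25300416  0.50967162  0.43676007] 0.4681968667876222
```

View pics/wrist_39.png

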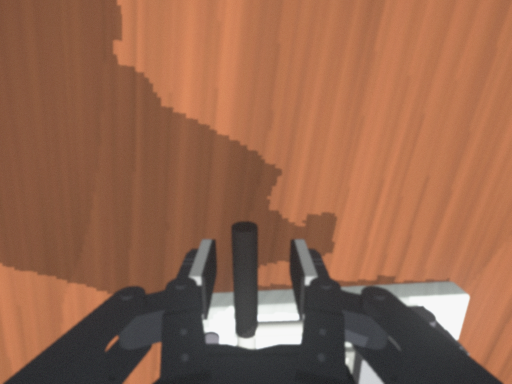

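View pics/s39.png

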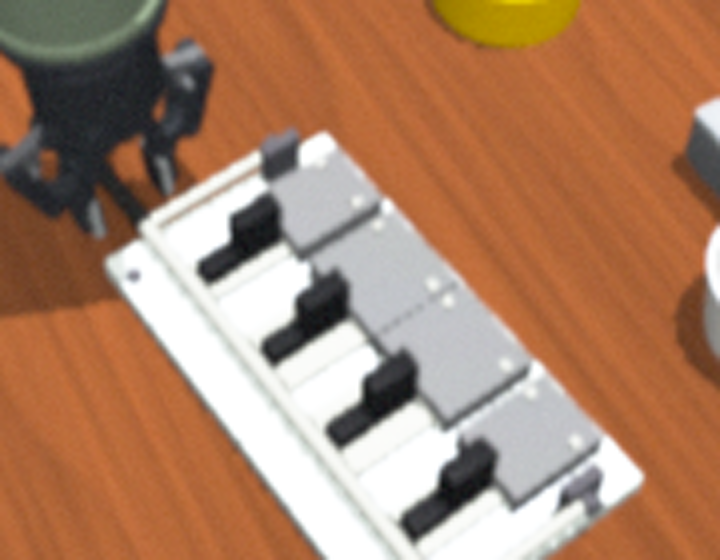

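```bash
python3 -m inch '[{"dx":0,"dy":-0.03,"dz":-0.2,"roll":0,"gripper":40},{"dx":0,"dy":-0.02,"dz":-0.25,"roll":0,"gripper":0},{"dx":0,"dy":0,"dz":0,"roll":0,"gripper":0},{"dx":0,"dy":0,"dz":0,"roll":0,"gripper":0},{"dx":0,"dy":0,"dz":0,"roll":0,"gripper":0}]'
python3 -c "
from h import *
tc(-.046,.169,.031,98.2);snap('wrist','40')"
```

```text
time_s: 48.5
ee_pos: [0.4665, 0.0474, 0.0605]
ee_rot: [0.023, 0.658, 0.752, 0.023]
ft_force: [-0.6, 0.6, -0.1]
grip_width: -0.001
at [0.4665 0.0474 0.0605] yaw 97.6 tilt [0.065 0.003] w -0.0 F [-0.6  0.6 -0.1] t 48.5
 now-axes d: [-0.003  0.034  0.248] roll -0.007  target-axes dx dy: -0.005 0.05
car [-0.052   0.1696  0.0605]
```

View pics/wrist_40.png

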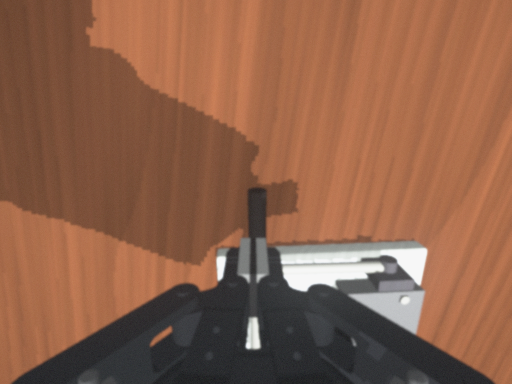

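```bash
python3 -m inch '[{"dx":0,"dy":0.035,"dz":0.1,"roll":0,"gripper":0},{"dx":0,"dy":0,"dz":0.09,"roll":0,"gripper":0},{"dx":0,"dy":0,"dz":0.02,"roll":0,"gripper":0},{"dx":0,"dy":0,"dz":0.02,"roll":0,"gripper":0}]'
python3 -c "
from h import *
tc(-.046,.169,.031,98.2)"
python3 -m inch '[{"dx":0,"dy":0,"dz":0.02,"roll":0,"gripper":0},{"dx":0,"dy":0,"dz":0.02,"roll":0,"gripper":0}]'
python3 -c "
from h import *
tc(-.046,.169,.031,98.2)"
```

```text
time_s: 48.95
ee_pos: [0.4725, 0.048, 0.0293]
ee_rot: [0.023, 0.658, 0.752, 0.022]
ft_force: [-7.8, 0.7, 63.0]
grip_width: -0.006
at [0.4725 0.048  0.0293] yaw 97.6 tilt [0.063 0.003] w -0.5 F [-7.8  0.7 63. ] t 48.95
 now-axes d: [-0.003  0.    -0.014] roll -0.007  target-axes dx dy: -0.003 -0.0
car [-0.0459  0.1693  0.0293]
time_s: 49.15
ee_pos: [0.4727, 0.0481, 0.0282]
ee_rot: [0.023, 0.659, 0.752, 0.024]
ft_force: [-19.3, -0.4, 106.5]
grip_width: -0.001
at [0.4727 0.0481 0.0282] yaw 97.6 tilt [0.066 0.005] w -0.1 F [-19.3  -0.4 106.5] t 49.15
 now-axes d: [-0.003 -0.001 -0.024] roll -0.007  target-axes dx dy: -0.003 -0.003
car [-0.0457  0.1694  0.0282]
```

```bash
python3 -m inch '[{"dx":0,"dy":0,"dz":-0.1,"roll":0,"gripper":0},{"dx":0,"dy":0,"dz":-0.35,"roll":0,"gripper":0},{"dx":0,"dy":0,"dz":-0.35,"roll":0,"gripper":0},{"dx":0,"dy":0,"dz":-0.35,"roll":0,"gripper":0},{"dx":0.1,"dy":-0.3,"dz":-0.2,"roll":0,"gripper":0},{"dx":0.1,"dy":-0.3,"dz":0,"roll":0,"gripper":0},{"dx":0,"dy":0,"dz":0,"roll":0,"gripper":0},{"dx":0,"dy":0,"dz":0,"roll":0,"gripper":0}]'
python3 -c "
from h import *
tc(0,0,.2,98.2)
im,c=snap('side','41');im2,_=snap('scene','41')
a=cv2.imread('pics/side0.png')[:,:,::-1]
crop(np.hstack([a[210:350,200:360],im[210:350,200:360]]),0,0,320,140,2.5,'cmp.png')
a=cv2.imread('pics/scene0.png')[:,:,::-1]
crop(np.vstack([a[125:190,160:290],im2[125:190,160:290]]),0,0,130,130,4.5,'cmp2.png')"
```

```text
time_s: 49.95
ee_pos: [0.3843, 0.0615, 0.1909]
ee_rot: [0.022, 0.659, 0.751, 0.025]
ft_force: [0.6, 0.2, -0.6]
grip_width: 0.003
at [0.3843 0.0615 0.1909] yaw 97.4 tilt [0.066 0.007] w 0.3 F [ 0.6  0.2 -0.6] t 49.95
 now-axes d: [-1.612e+00  1.118e+00  1.000e-03] roll -0.008  target-axes dx dy: -1.627 1.094
car [-0.1313  0.1952  0.1909]
```

View pics/cmp.png

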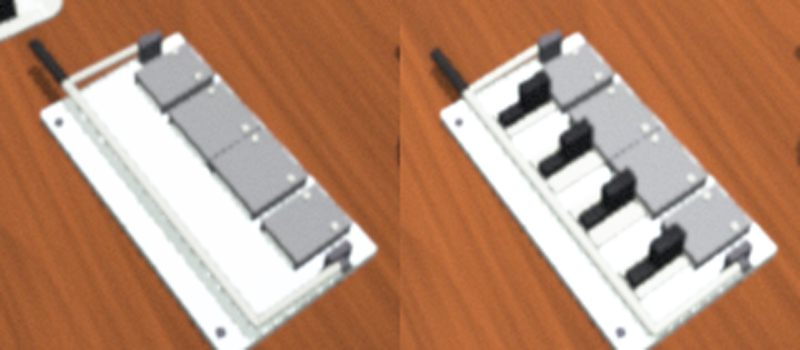

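View pics/cmp2.png

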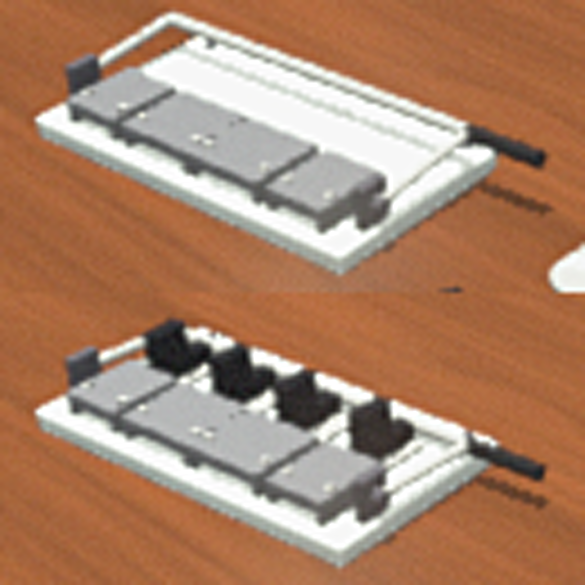

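View pics/scene_41.png

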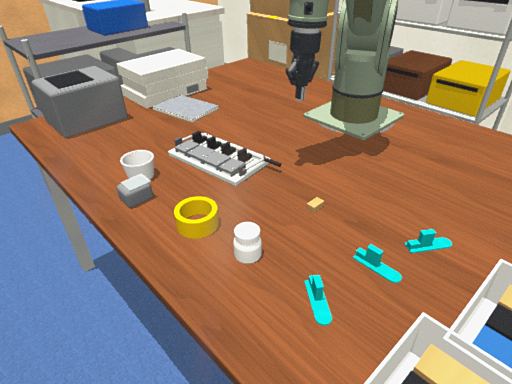

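```bash
python3 -c "
from rig import *
print(hand_in())"
```

```text
the job is handed in; nothing more can be done
None
```

The job is handed in at about 50 s of the 208 s allowed. All four loose gauges are home in the carrier and the keeper bar is shut behind them. The hand-in gives no verdict, so what follows rests on my own checks.

- **Keeper opened:** I gripped the stub and swung the bar over to about 2.65–2.7 rad, read from the tool position.
- **Gauges:** The two wide gauges went into the two middle wide slots, and the two narrow gauges into the outer narrow slots. Each was pushed until it met its block, at about 19–25 N. With the keeper still open, a wrist picture put the four blade tails at carrier x of about -37 to -38 mm, where -37 mm is fully home. They sat in their slots to within a few millimetres. The narrow gauge at +93 mm read 7 mm off centre in that picture, against a 12 mm limit.
- **Keeper shut:** I swung the bar down and then pressed the stub with closed fingers until it reached a hard stop. The last scene and side pictures show the bar a little lower than at the start, with all four gauges in place behind it.
- **Other objects:** The bystanders and the turquoise look-alikes appear where they started, and the arm ended clear of everything.

**Force peak:** The final press reached 106 N at the wrist, more than I meant though under the 120 N limit. It came through the fingertips, not the gripper's body.

**Tool tilt:** The tool slowly tilted by up to about 0.1 rad during the run. Each gauge was gripped and released at nearly the same tilt, so it stayed close to level.

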